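# Set up a lapped rail and its pattern for carving

## Task

Get this place ready for the carver: raise the lid of the pattern case so that it stands at 60 degrees from closed, and roll the round rail along the carving board, without lifting it off the board, until it lies snug along the stop with the flat of its cut-away end facing straight up. If it would come to the stop the wrong way up, drag it along the board without turning it and roll it again. Leave the mallet, tools and other things where they are.

Things in the scene. Friction and masses are not known exactly. Their poses are not given: they have to be found in the camera images.
- board: Plywood carving board, fixed, 300 x 360 x 18 mm; origin at the centre of its underside on the bench, x and y along its 300 and 360 mm sides, top at z = 18 mm. A straight wooden stop bar, 290 mm long, 22 mm wide and standing 30 mm above the board's top, runs along x near its -y edge, centred at y = -165 mm.
- stop_face (a point): Point on the board's top at the middle of the foot of the stop's inner face (the face looking to the board's +y), board axes. The rail touches the stop when its axis is 22 mm to +y of this point.
- rail: Brown wooden round rail, loose, diameter 44 mm, 0.15 kg. Origin on its axis (its x) at mid-length of the round part, which runs x = -65 to 65 mm; x = 65 to 110 mm is cut away to half: only the half with z < 0 remains, and its flat, through the axis, faces +z (to end up straight up). Cut end points about to the board's +x. Axis 22 mm above the board's top; rolls 138 mm a turn.
- case: Dark wooden pattern case, fixed, 170 (x) x 200 (y) x 50 mm high, origin at the centre of its underside on the bench; its front looks to its -x, the lid is hinged along its rear (+x) top edge.
- case_lid (a joint): Angle of the case's lid in rad: 0 closed flat, 1.047 = 60 degrees, up to 1.9; its front edge rises; the hinge is stiff and the lid stays where it is left.
- lid_tab (a point): Middle of the free part of the lid's finger tab, a light wooden tongue 24 mm wide (along the hinge), 12 mm thick, sticking 50 mm out of the middle of the lid's front edge; this point is 30 mm out from that edge, 200 mm from the hinge line. The tab can be gripped across its 24 mm width from above.
- lid_hinge (a point): Point on the lid's hinge axis, at the middle of its length, 51 mm above the bench and 5 mm below the tab's mid-plane when closed; the hinge axis is parallel to the case's y.
- mallet: Turned wooden carver's mallet standing upright on the board, head 60 mm in diameter at most, 200 mm tall; origin at the centre of its foot.
- offcut: Small dark wood block lying on the board, 35 x 60 x 25 mm; origin at the centre of its underside.
- gouge_a: Gouge lying on the bench behind the stop: dark handle 120 x 24 x 20 mm from x = -110 to 10 mm, steel blade to x = 110 mm; origin on its underside.
- gouge_b: Gouge lying on the bench beside the case, as the other but blade to x = 100 mm.
- spray_can: Aluminium spray can standing on the bench beyond the board, 60 mm in diameter, 100 mm tall; origin at the centre of its foot.
- tin: Open steel tin standing on the bench beyond the board, 70 mm in diameter, 60 mm tall; origin at the centre of its foot.
- sanding_block: Cork sanding block, 100 x 65 x 30 mm, on the bench beyond the case; origin at the centre of its underside.
There are look-alikes about, which are no part of the job. What is shaped like the rail but red is not meant.

How it is judged:
At the end, for the whole second after the job is handed in: Lid at 60 degrees within 7. Rail at rest on the board along the stop: gap at mid-length under 7 mm, axis within 0.10 rad of the stop, its middle within 80 mm of the stop's middle along it, flat of its cut end facing up within 0.25 rad (value of joint case_lid between 0.925 and 1.169 rad and y of rail in the frame of stop_face below 0.029 m and x of rail in the frame of stop_face between -0.08 and 0.08 m and z of rail in the frame of stop_face below 0.028 m and angle between the x axis of rail and the x axis of board, either way round below 0.1 rad and angle between rail's own z axis and vertical below 0.25 rad and linear speed of rail below 0.02 m/s and angular speed of rail below 0.3 rad/s); the robot touches nothing.
It fails at once if the rail is lifted off the board (its middle rises by more than 15 mm) (z of rail in the frame of stop_face above 0.037 m).
It fails at once if a bystander on or around the board or case is moved more than 30 mm (distance of any of mallet, spray_can, tin, offcut, gouge_a, gouge_b, sanding_block from where it was at the start of the episode above 0.03 m).
It fails at once if the mallet, can or tin is tipped (angle between any of mallet, spray_can, tin's own z axis and vertical above 0.4 rad).
It also fails if it takes over 61 s, if anything falls off the work surface, if the arm or the gripper's body presses on something with over 40 N, if the wrist force passes 120 N, or if a joint passes its speed limit or range.

## Robot

A 6-joint arm with a two-finger parallel gripper is mounted at the origin on the work surface. World frame = base frame: x ahead of the robot, y to its left, z up, the work surface at z = 0. Lengths are in m, angles in rad, forces in N, time in s.
With the tool pointing down it reaches from about 0.3 to 0.775 m from the base axis. Payload 14.6 kg.
Tool frame: the origin (TCP) lies between the finger pads; the fingertips stand 19 mm ahead of it and the grasp point (between the pads) is the TCP; z points along the fingers, y is the line along which they close (so a half turn about z gives the same grasp; the last joint's range is limited). The gripper opens to 94 mm and grips with 3 to 60 N. Pads are 16 mm wide; open, the fingers measure 119 mm over their backs; the gripper's body (75 mm by 177 mm) begins 78 mm behind the grasp point.
Start: joints at [1.133, 0.3, 1.521, -0, 1.321, -0.067], TCP at [0.199, 0.513, 0.224] pointing down, gripper open.
Joint ranges: [-3.03, 3.03], [-0.79, 2.21], [0.23, 2.52], [-1.04, 4.18], [0, 3.07], [-2.55, 2.55]. Speed limits (rad/s): [2.22, 2.22, 2.57, 3.14, 3.14, 3.14].

## Interface

Orientations are given as a unit quaternion [x, y, z, w].
In Python, from bench import * gives the robot as it stands. The module is installed in compiled form; this text tells all that it offers.
- The arm moves only by the tool apply_moves, never from a script. Its arguments are lists of equal length, an entry for each row: "linear": the shift along the tool's x, y, z in mm, a list of three; "twist": the turn, a rotation vector about the tool's x, y, z in degrees, a list of three. A call has exactly 5 rows; each row is the pose to reach, as a shift and turn from the pose commanded when the call began, along the tool's axes at that moment; what a row does not reach only later rows make up. A row lasts 1/8 s, in which the tool goes at most 62.5 mm and 10.7 degrees, less where a joint would pass 70% of its speed; a pose out of reach is approached as far as the arm can. A call with a gripper value outside its range is refused whole. "gripper" is the finger opening in mm, from 0 to 94, set as the call begins (left out, the last holds). The fingers move at their own pace and stop on an object; "newtons" is the grip in N (left out, the last holds). Time passes only in rows, so rows that repeat a pose let the fingers close, or fill a call up. It gives the time, the measured TCP pose, the force, the opening and the grip force at its end, in the units of the state.
- get_obs(): the state, without advancing time (a new reading comes with each control period).
- get_image(name): name is "scene" or "side" or "wrist"; returns the picture (400x640x3 uint8, red, green, blue); there is no depth.
- camera_params(name): a dict with "vfov" (degrees; the focal length in pixels is half the picture's height over the tangent of half this angle, whatever the lens; pixels are square), "cx", "cy" (the principal point, pixels), "k1" (the pictures are not rectified: a ray, as slopes to the right and down, at radius r is drawn at 1 + k1 r^2 times it, then the intrinsics apply), "position" and "rotation" of the camera in the world; the wrist camera has in their place "T_tool_cam" (4x4, takes a point from camera to tool coordinates, whose origin is the TCP and whose axes are the flange's). Camera axes: x right, y up, looking along -z (the intrinsics and any distortion apply to the point x, -y, -z); pixel columns grow to the right and rows downward; lengths in m; the calibration is good to about 2 mm. A picture is of the moment at which its call begins: read the wrist's pose just before it. camera_params takes no time and is no camera call.
- hand_in(): hands the job in; it is judged then, once.
Trained networks look in the newest picture that a camera, given by its name, has taken for a name from the list of things; names that differ only in an ending like _2 or _b are one class to them, and where a whole thing is asked for, a point or a joint stands for the part that bears it (a point fixed in the world has none). Each returns a list of dicts, best first, with "conf" (0 to 1); they miss things now and then, are a little off and sometimes report something else, mostly with a low value. They report only what shows in the picture. A call takes as long as a camera call. They do not tell look-alikes from the thing itself.
- search_frame(camera, target): "centre" ([x, y, z] in m, in the coordinates of the camera as it stood for that picture, good to about 4 mm: the middle of the surface that is visible of it).
The state is a dict: "time": time; "joint_pos": joint angles; "joint_velocities": joint speeds; "tau": joint torques, N m; "position": TCP position; "tcp_rot": TCP orientation; "wrist_force": force on the tool from outside, world axes, zero at the start; "torque": the same for the moment, N m; "width": finger opening in m; "finger_force": force on a finger pad.
Only numpy, scipy, OpenCV 4.12 (cv2) and the standard library are available. Lean on these libraries where they do the work, as an engineer would, in place of code of your own. Each camera call takes 0.05 s, during which the arm holds its last target. There are 200 camera calls.

## Working session

There is one attempt and no reset: what is moved stays moved. The work goes in short steps, Python scripts to look and compute and a tool call to move; the robot and the scene stay as the last step left them, time stands still between calls to the robot, and variables do not carry over. Pictures are saved under pics/ and viewed, at most 10 in all, crops included, and the job is handed in when it is done.

Besides the shell and the picture viewer there is one more tool, called as name(argument=value, ...) on one line, values as JSON. apply_moves: Moves the arm, as the interface text tells. Its arguments: {"type":"object","properties":{"linear":{"type":"array","items":{"type":"array","items":{"type":"number"}}},"twist":{"type":"array","items":{"type":"array","items":{"type":"number"}}},"gripper":{"type":"number"},"newtons":{"type":"number"}},"required":["linear","twist"]}

```bash
mkdir -p pics; cat > h.py <<'E'
from bench import *
import numpy as np, cv2
from scipy.spatial.transform import Rotation as R
def cam(name):
    p=camera_params(name); f=200/np.tan(np.radians(p['vfov'])/2)
    if name=='wrist':
        o=get_obs(); T=np.eye(4); T[:3,:3]=R.from_quat(o['tcp_rot']).as_matrix(); T[:3,3]=o['position']
        T=T@np.array(p['T_tool_cam'])
    else:
        T=np.eye(4); r=np.array(p['rotation']); T[:3,:3]=r if r.shape==(3,3) else R.from_quat(r).as_matrix(); T[:3,3]=p['position']
    return p,f,T
def ray(c,u,v):
    p,f,T=c; K=np.array([[f,0,p['cx']],[0,f,p['cy']],[0,0,1.]])
    x,y=(u-p['cx'])/f,(v-p['cy'])/f; a,b=x,y
    for _ in range(30):
        s=1+p['k1']*(a*a+b*b); a,b=x/s,y/s
    return T[:3,3],T[:3,:3]@np.array([a,-b,-1])
def onz(c,u,v,z):
    o,d=ray(c,u,v); return o+d*(z-o[2])/d[2]
def proj(c,P):
    p,f,T=c; q=T[:3,:3].T@(np.asarray(P)-T[:3,3]); a,b=q[0]/-q[2],-q[1]/-q[2]; s=1+p['k1']*(a*a+b*b)
    return np.array([p['cx']+f*a*s,p['cy']+f*b*s])
def save(name,fn):
    c=cam(name); im=get_image(name); cv2.imwrite('pics/'+fn,cv2.cvtColor(im,cv2.COLOR_RGB2BGR)); return c,im
def find(c,name,t,n=3):
    return [(round(d['conf'],2),np.round((c[2]@np.r_[d['centre'],1])[:3],3)) for d in search_frame(name,t)[:n]]
E
python3 - <<'E'
from h import *
o=get_obs();print({k:np.round(v,3) for k,v in o.items()})
a=[]
for n in ['scene','side']:
    c,im=save(n,n+'0.png'); a.append(im); print(n,np.round(c[2],3).tolist(),c[0]['vfov'],c[0]['k1'])
    for t in ['board','rail','case','lid_tab','mallet','offcut','gouge_a','spray_can','tin','sanding_block']: 
        r=find(c,n,t); print(t,[(x,y.tolist(),np.round(proj(c,y)).tolist()) for x,y in r])
E
```

```text
{'time': np.float64(0.0), 'joint_pos': array([ 1.133,  0.301,  1.522,  0.   ,  1.321, -0.067]), 'joint_velocities': array([-0.002,  0.001, -0.001,  0.   ,  0.   ,  0.001]), 'tau': array([ 1.0000e-03, -5.3181e+01, -3.5273e+01,  7.1000e-02,  2.4000e-02,
       -0.0000e+00]), 'position': array([0.199, 0.512, 0.224]), 'tcp_rot': array([ 0.184,  0.983, -0.001, -0.   ]), 'wrist_force': array([ 0.223, -0.891,  0.96 ]), 'torque': array([ 0.019,  0.046, -0.026]), 'finger_force': np.float64(0.0), 'width': np.float64(0.094)}
scene [[0.64, -0.419, 0.645, 1.308], [0.769, 0.353, -0.533, -0.673], [-0.004, 0.837, 0.548, 0.74], [0.0, 0.0, 0.0, 1.0]] 54.494761515875666 -0.08534096988181857
board [(0.97, [0.544, -0.205, 0.019], [276.0, 239.0]), (0.68, [0.408, -0.253, 0.039], [237.0, 219.0])]
rail [(0.72, [0.276, -0.451, 0.033], [160.0, 225.0]), (0.63, [0.54, -0.206, 0.054], [274.0, 229.0]), (0.62, [0.36, 0.162, 0.033], [329.0, 172.0])]
case [(0.58, [0.591, 0.259, 0.067], [394.0, 179.0]), (0.45, [0.731, 0.262, 0.031], [427.0, 205.0])]
lid_tab [(0.74, [0.583, 0.282, 0.078], [397.0, 174.0])]
mallet [(0.9,
[... 437 characters left out ...]
7], [-0.015, 0.781, 0.624, 1.058], [0.0, 0.0, 0.0, 1.0]] 43.22242472742198 -0.04479040930366419
board [(0.75, [0.504, -0.109, 0.013], [316.0, 181.0])]
rail [(0.77, [0.363, 0.199, 0.041], [373.0, 233.0]), (0.59, [0.273, -0.422, 0.037], [367.0, 124.0]), (0.56, [0.515, -0.183, 0.05], [310.0, 160.0])]
case [(0.6, [0.57, 0.332, 0.076], [305.0, 263.0])]
lid_tab [(0.67, [0.571, 0.306, 0.072], [304.0, 258.0])]
mallet [(0.68, [0.617, 0.011, 0.113], [282.0, 181.0])]
offcut [(0.55, [0.402, -0.236, 0.041], [341.0, 152.0])]
gouge_a []
spray_can [(0.69, [0.716, -0.14, 0.069], [252.0, 167.0])]
tin [(0.61, [0.694, -0.033, 0.041], [259.0, 192.0])]
sanding_block [(0.76, [0.717, 0.288, 0.034], [252.0, 267.0])]
```

View pics/scene0.png

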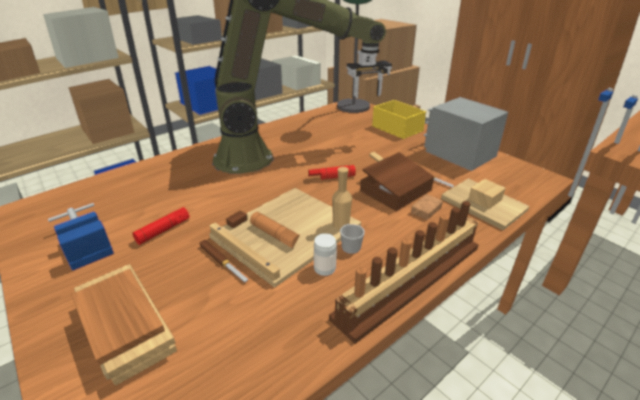

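View pics/side0.png

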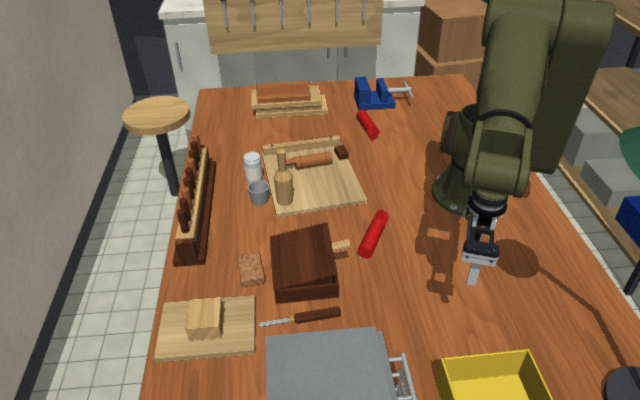

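The rail to use is the brown one on the board, at scene (274,229) and side (313,160). Three things could be mistaken for it: red cylinders at scene (160,225) and (330,172), and gouge_a's handle at (215,252). The case tab is at side (342,246) and points toward the robot. I'll check this in a close crop.

```bash
python3 - <<'E'
import cv2,numpy as np
s=cv2.imread('pics/scene0.png');d=cv2.imread('pics/side0.png')
f=lambda im,x,y,w,h,k:cv2.resize(im[y:y+h,x:x+w],None,fx=k,fy=k,interpolation=cv2.INTER_CUBIC)
A=np.hstack([f(s,195,150,250,140,1.6*1.0)[:224,:400],f(d,255,130,120,67,400/120)[:224,:400].copy()]) 
B=np.hstack([f(d,255,215,125,100,3.2),f(s,345,145,125,100,3.2)])
print(A.shape,B.shape); cv2.imwrite('pics/crop1.png',np.vstack([A[:223],B]) )
E
```

```text
Traceback (most recent call last):
ValueError: all the input array dimensions except for the concatenation axis must match exactly, but along dimension 0, the array at index 0 has size 224 and the array at index 1 has size 223
```

```bash
python3 - <<'E'
import cv2,numpy as np
s=cv2.imread('pics/scene0.png');d=cv2.imread('pics/side0.png')
f=lambda im,x,y,w,h:cv2.resize(im[y:y+h,x:x+w],(400,300),interpolation=cv2.INTER_CUBIC)
cv2.imwrite('pics/crop1.png',np.vstack([np.hstack([f(s,200,175,160,120),f(d,255,130,120,90)]),np.hstack([f(s,345,145,120,90),f(d,255,215,120,90)])]))
E
```

```text
(no output)
```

View pics/crop1.png

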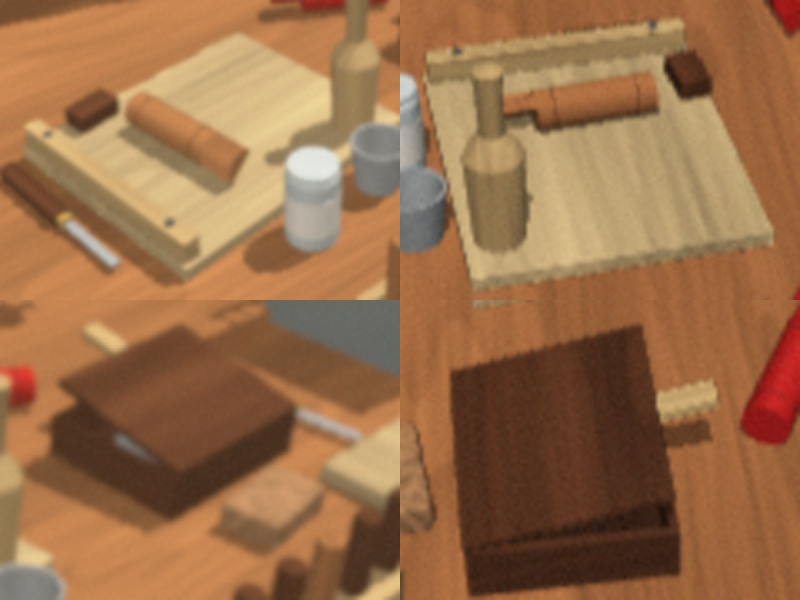

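The crop confirms it. The brown rail on the board has its cut end towards the mallet side, the board's +x. The case lid is already slightly ajar, hinged at the far side, with the tab towards the robot. Next I'll triangulate key points and work out poses.

```bash
cat >> h.py <<'E'
def tri(ca,pa,cb,pb):
    o1,d1=ray(ca,*pa);o2,d2=ray(cb,*pb)
    A=np.stack([d1,-d2],1);t=np.linalg.lstsq(A,o2-o1,rcond=None)[0]
    a,b=o1+d1*t[0],o2+d2*t[1]; return np.round((a+b)/2,3),round(float(np.linalg.norm(a-b)),4)
E
python3 - <<'E'
from h import *
cs,cd=cam('scene'),cam('side')
S1=lambda x,y:(200+x/2.5,175+y/2.5); D1=lambda x,y:(255+(x-400)*.3,130+y*.3)
S2=lambda x,y:(345+x*.3,145+(y-300)*.3); D2=lambda x,y:(255+(x-400)*.3,215+(y-300)*.3)
print('board -x+y',onz(cs,*S1(240,37),.018),onz(cd,*D1(770,232),.018),'+x+y',onz(cd,*D1(475,280),.018),'+x-y',onz(cs,*S1(185,265),.018))
print('rail -x end',onz(cs,*S1(133,112),.04),onz(cd,*D1(655,92),.04),'+x',onz(cs,*S1(240,165),.04))
print('tab tip',tri(cs,S2(92,328),cd,D2(716,392)))
print('lid front +y corner? ',tri(cs,S2(185,327),cd,D2(643,326)))  # candidate
print('lid front corners side', tri(cs,S2(185,327),cd,D2(672,500)))
print('lid rear', tri(cs,S2(180,472),cd,D2(452,372)), tri(cs,S2(297,410),cd,D2(467,542)))
print('lid -y front',tri(cs,S2(60,382),cd,D2(643,326)))
print('case base', tri(cs,S2(170,515),cd,D2(475,590)))
print(np.round(camera_params('wrist')['T_tool_cam'],3).tolist(),camera_params('wrist')['vfov'])
E
```

```text
board -x+y [0.36278365 0.00629683 0.018     ] [0.35073871 0.0153232  0.018     ] +x+y [0.63925783 0.05445772 0.018     ] +x-y [ 0.68175512 -0.3052057   0.018     ]
rail -x end [ 0.44572657 -0.21872203  0.04      ] [ 0.43837867 -0.20472723  0.04      ] +x [ 0.61073941 -0.17955435  0.04      ]
tab tip (array([0.448, 0.295, 0.102]), 0.0052)
lid front +y corner?  (array([0.534, 0.299, 0.157]), 0.0729)
lid front corners side (array([0.496, 0.396, 0.089]), 0.0059)
lid rear (array([0.662, 0.199, 0.058]), 0.0026) (array([0.657, 0.392, 0.055]), 0.0087)
lid -y front (array([0.497, 0.196, 0.09 ]), 0.0058)
case base (array([ 0.624,  0.302, -0.081]), 0.0719)
[[-0.001, 0.96, 0.279, 0.082], [1.0, 0.0, 0.001, 0.0], [0.001, 0.279, -0.96, -0.161], [0.0, 0.0, 0.0, 1.0]] 66.09647555179511
```

```bash
cat >> h.py <<'E'
def pose(pos,yaw,pitch=0,ox=-1):
    # tool down; tool y along (−sin yaw,cos yaw), tool x opposite to yaw dir; pitch>0: tool tilted so z points toward −x (towards robot)
    Y=np.array([-np.sin(yaw),np.cos(yaw),0]); Rz=np.stack([-np.array([np.cos(yaw),np.sin(yaw),0]),Y,[0,0,-1.]],1)
    return np.array(pos),R.from_rotvec(Y*pitch)*R.from_matrix(Rz)
def delta(p,Rt,p0=None,R0=None):
    o=get_obs(); p0=o['position'] if p0 is None else p0; R0=R.from_quat(o['tcp_rot']) if R0 is None else R0
    return np.round(R0.inv().apply(p-p0)*1000,1),np.round((R0.inv()*Rt).as_rotvec(degrees=True),1)
E
python3 - <<'E'
from h import *
print(delta(*pose([.445,.297,.26],.015)))
E
```

```text
(array([-307.1, -111.9,  -35.5]), array([  0. ,   0. , -22.1]))
```

apply_moves(linear=[[-60, -20, -10], [-115, -42, -20], [-170, -62, -30], [-225, -82, -35], [-280, -102, -35]], twist=[[0, 0, -5], [0, 0, -10], [0, 0, -15], [0, 0, -22], [0, 0, -22]])

```text
time: 1.72
position: [0.4247, 0.3147, 0.2601]
tcp_rot: [-0.008, 1.0, 0.0, 0.001]
wrist_force: [-0.1, 0.9, -0.1]
width: 0.094
finger_force: 0.0
```

```bash
python3 - <<'E'
from h import *
c,im=save('wrist','w1.png'); o=get_obs();print(o['time'],o['position'],o['tcp_rot']); print(find(c,'wrist','lid_tab'))
for t in ([.448,.295,.102],[.662,.199,.058]): print(proj(c,t))
E
```

```text
1.775 [0.42848168 0.31074271 0.25957462] [-5.07015420e-03  9.99986772e-01 -4.77543760e-04  7.21601723e-04]
[(0.57, array([0.543, 0.297, 0.087]))]
[299.37054728 208.23735439]
[233.66944839 341.21640016]
```

View pics/w1.png

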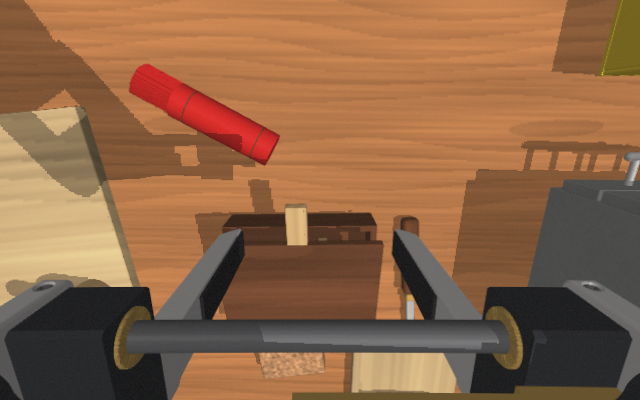

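The tab runs from (296,206) at its tip to (296,245) at the lid edge, and its yaw is close to zero. This agrees with the stereo estimate to within 3 mm, so I'll descend and grip.

apply_moves(linear=[[-10, -10, 40], [-20, -19, 80], [-30, -19, 120], [-30, -19, 162], [-30, -19, 162]], twist=[[0, 0, 0], [0, 0, 0], [0, 0, 0], [0, 0, 0], [0, 0, 0]])

```text
time: 2.45
position: [0.452, 0.2971, 0.0952]
tcp_rot: [-0.007, 1.0, -0.001, -0.002]
wrist_force: [-0.2, 0.3, 0.3]
width: 0.0937
finger_force: 0.0
```

apply_moves(linear=[[0, 0, 0], [0, 0, 0], [0, 0, 0], [0, 0, 0], [0, 0, 0]], twist=[[0, 0, 0], [0, 0, 0], [0, 0, 0], [0, 0, 0], [0, 0, 0]], gripper=10, newtons=15)

```text
time: 3.08
position: [0.4536, 0.2975, 0.0976]
tcp_rot: [-0.007, 1.0, 0.0, 0.0]
wrist_force: [0.1, 0.4, -0.5]
width: 0.0474
finger_force: 0.0
```

apply_moves(linear=[[-4, -5, 0], [-4, -5, 0], [-4, -5, 0], [-4, -5, 0], [-4, -5, 0]], twist=[[0, 0, 0], [0, 0, 0], [0, 0, 0], [0, 0, 0], [0, 0, 0]])

```text
time: 3.7
position: [0.4578, 0.2911, 0.0972]
tcp_rot: [-0.006, 1.0, -0.001, -0.0]
wrist_force: [1.3, -10.4, 0.6]
width: 0.0243
finger_force: 15.0
```

```bash
cat > lid.py <<'E'
from h import *
import sys
o=get_obs(); p=o['position']; print(o['time'],p,o['tcp_rot'],o['width'],o['finger_force'],o['wrist_force'])
h=np.array([float(sys.argv[1]),.051]); r=np.hypot(h[0]-p[0],p[2]-h[1]); a=np.arctan2(p[2]-h[1],h[0]-p[0]); off=np.arcsin(.005/r); print('r',r,'lid',a-off)
a0=a; a1=1.055+off; p1=float(sys.argv[2])
for k in range(1,11):
    s=k/10; A=a0+(a1-a0)*s; P,Rr=pose([h[0]-r*np.cos(A),p[1],h[1]+r*np.sin(A)],.01,p1*s)
    if k==6: b=pose([h[0]-r*np.cos(a0+(a1-a0)*.5),p[1],h[1]+r*np.sin(a0+(a1-a0)*.5)],.01,p1*.5)
    print(k,*(delta(P,Rr) if k<6 else delta(P,Rr,b[0],b[1])))
E
python3 lid.py .66 .61
```

```text
3.7 [0.45780532 0.29106874 0.09715539] [-6.49853619e-03  9.99977941e-01 -1.35120084e-03 -2.47087107e-04] 0.02425246860318577 15.021516680717468 [  1.31743666 -10.44667837   0.60164946]
r 0.20739577558369066 lid 0.20031580337281907
1 [ -4.7  -0.1 -17.1] [-0.2  3.5  0.2]
2 [-10.8  -0.2 -33.7] [-0.2  7.   0.2]
3 [-18.3  -0.4 -49.8] [-0.2 10.5  0.2]
4 [-27.1  -0.5 -65.1] [-0.2 14.   0.2]
5 [-37.3  -0.7 -79.7] [-0.2 17.4  0.1]
6 [ -6.7  -0.1 -16.4] [0.  3.5 0. ]
7 [-14.8  -0.2 -32.2] [ 0.  7. -0.]
8 [-24.3  -0.4 -47.2] [ 0.  10.5 -0. ]
9 [-34.9  -0.5 -61.3] [-0. 14. -0.]
10 [-46.8  -0.7 -74.5] [ 0.  17.5  0. ]
```

apply_moves(linear=[[-4.7, 1, -17.1], [-10.8, 1, -33.7], [-18.3, 1, -49.8], [-27.1, 1, -65], [-37.3, 1, -79.7]], twist=[[0, 3.5, 0], [0, 7, 0], [0, 10.5, 0], [0, 14, 0], [0, 17.5, 0]])

```text
time: 4.32
position: [0.4948, 0.292, 0.1766]
tcp_rot: [-0.006, 0.988, -0.003, -0.154]
wrist_force: [2.5, -11.2, -7.7]
width: 0.0237
finger_force: 15.0
```

```bash
python3 lid.py .66 .61|head -3
```

```text
4.325 [0.49482833 0.29197692 0.17662059] [-0.0060017   0.98798013 -0.0031175  -0.1544329 ] 0.023705007741764074 15.002796649932861 [  2.46099903 -11.16238109  -7.66701727]
r 0.20751437211912313 lid 0.6261191503838326
1 [-3.1 -0.1 -8.3] [ -0.3 -14.3   0.1]
```

apply_moves(linear=[[-6.7, 1, -16.4], [-14.8, 1, -32.2], [-24.3, 1, -47.2], [-35, 1, -61.3], [-46.8, 1, -74.5]], twist=[[0, 3.5, 0], [0, 7, 0], [0, 10.5, 0], [0, 14, 0], [0, 17.5, 0]])

```text
time: 4.95
position: [0.5625, 0.2937, 0.2336]
tcp_rot: [-0.005, 0.953, -0.004, -0.303]
wrist_force: [-0.6, -9.9, -6.8]
width: 0.024
finger_force: 15.0
```

```bash
python3 lid.py .66 .61|head -2
```

```text
4.95 [0.56254449 0.29367477 0.23359507] [-0.00491069  0.95304558 -0.00378065 -0.30276345] 0.02402576686476822 14.998722821474075 [-0.60734793 -9.93711585 -6.78867517]
r 0.2069747204525611 lid 1.0563743896075297
```

apply_moves(linear=[[0, 0, 0], [0, 0, 0], [0, 0, 0], [0, 0, -30], [0, 0, -70]], twist=[[0, 0, 0], [0, 0, 0], [0, 0, 0], [0, 0, 0], [0, 0, 0]], gripper=94)

```text
time: 5.58
position: [0.6006, 0.2969, 0.2912]
tcp_rot: [-0.007, 0.954, -0.002, -0.301]
wrist_force: [-0.2, -0.2, 0.7]
width: 0.0703
finger_force: 0.0
```

```bash
python3 - <<'E'
from h import *
c,im=save('side','side1.png'); o=get_obs(); print(o['position'],o['wrist_force'])
cv2.imwrite('pics/side1c.png',cv2.resize(cv2.imread('pics/side1.png')[200:320,230:390],None,fx=4,fy=4,interpolation=2))
for P in ([.50,-.06,.35],[.43,-.19,.25]): print(delta(*pose(P,.13)))
# predicted side pixels of tab tip / lid corners at 60deg
for a in (.95,1.05,1.15):
  print(a,[np.round(proj(c,[.66-r*np.cos(a)+.005*np.sin(a),y,.051+r*np.sin(a)+.005*np.cos(a)])).tolist() for r,y in ((.22,.292),(.17,.196),(.17,.392))])
E
```

```text
[0.60281741 0.29650483 0.2954653 ] [-0.45843231 -0.45762025  3.35985322]
(array([ 119.9, -355. ,   15.3]), array([  2.2, -34.5,  -6.5]))
(array([ 122.4, -484.3,  138. ]), array([  2.2, -34.5,  -6.5]))
0.95 [[315.0, 208.0], [302.0, 197.0], [307.0, 248.0]]
1.05 [[308.0, 205.0], [296.0, 195.0], [301.0, 246.0]]
1.15 [[300.0, 203.0], [291.0, 194.0], [295.0, 244.0]]
```

View pics/side1c.png

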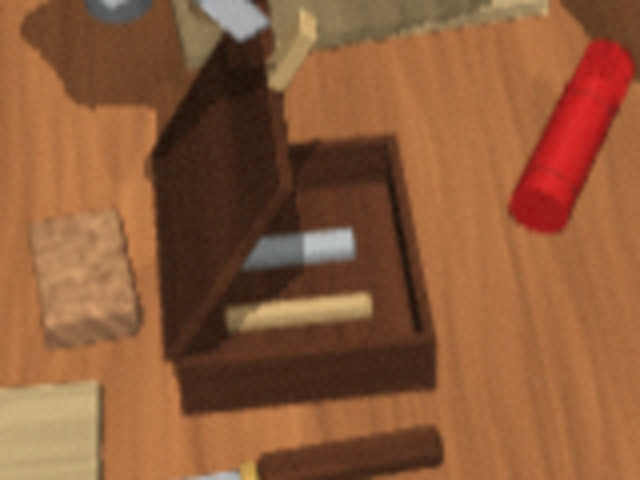

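The tab tip at side (307,204) matches the prediction for about 60°, so the lid is done. Now over to the rail.

apply_moves(linear=[[15, -55, -10], [35, -110, -10], [60, -170, 0], [80, -230, 5], [100, -290, 10]], twist=[[0, -7, -1], [1, -14, -2], [1, -21, -4], [2, -28, -5], [2, -34.5, -6.5]])

```text
time: 6.25
position: [0.5227, 0.0283, 0.3363]
tcp_rot: [-0.066, 0.998, -0.0, -0.001]
wrist_force: [1.9, -1.5, -0.6]
width: 0.0936
finger_force: 0.0
```

```bash
python3 - <<'E'
from h import *
o=get_obs(); print(o['position'],o['tcp_rot'])
for P in ([.43,-.19,.25],): print(delta(*pose(P,.13)))
E
```

```text
[0.5226664  0.02826283 0.33626375] [-6.62560258e-02  9.97802133e-01 -2.38103668e-04 -9.92533614e-04]
(array([ 120.5, -204.1,   86.6]), array([-0. , -0.1,  0.1]))
```

apply_moves(linear=[[20, -50, 5], [45, -100, 15], [70, -140, 25], [95, -180, 35], [125, -194, 36]], twist=[[0, 0, 0], [0, 0, 0], [0, 0, 0], [0, 0, 0], [0, 0, 0]])

```text
time: 6.88
position: [0.4238, -0.1801, 0.2993]
tcp_rot: [-0.065, 0.998, 0.0, -0.004]
wrist_force: [-0.2, 0.7, 0.2]
width: 0.094
finger_force: 0.0
```

```bash
python3 - <<'E'
from h import *
c,im=save('wrist','w2.png'); o=get_obs(); print(o['time'],o['position'],o['tcp_rot'])
for t in ('rail','offcut','mallet','tin'): print(t,[(x,y,proj(c,y).round()) for x,y in find(c,'wrist',t)])
E
```

```text
6.925 [ 0.42175573 -0.18088293  0.29976991] [-6.44303092e-02  9.97912533e-01  7.57087308e-05 -4.39390449e-03]
rail [(0.81, array([ 0.514, -0.197,  0.062]), array([297., 236.])), (0.8, array([ 0.271, -0.438,  0.04 ]), array([123.,  21.])), (0.72, array([0.359, 0.171, 0.041]), array([581., 157.]))]
offcut [(0.81, array([ 0.398, -0.25 ,  0.046]), array([268., 147.])), (0.21, array([0.526, 0.254, 0.015]), array([580., 266.]))]
mallet [(0.61, array([ 0.601, -0.027,  0.135]), array([420., 339.]))]
tin [(0.98, array([ 0.719, -0.038,  0.046]), array([380., 359.]))]
```

View pics/w2.png

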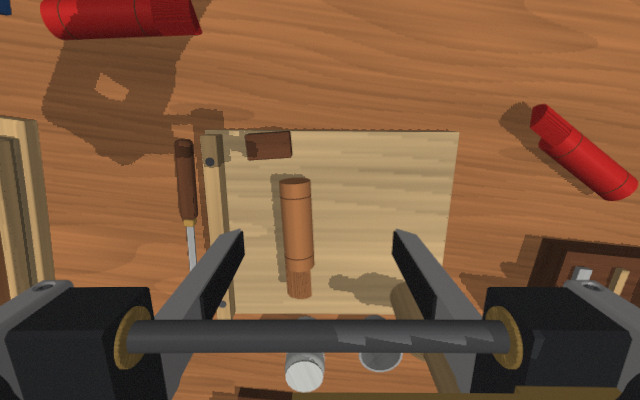

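```bash
python3 - <<'E'
from h import *
a=cv2.imread('pics/w2.png')
A=cv2.resize(a[125:320,195:325],None,fx=3,fy=3,interpolation=2); B=cv2.resize(a[250:305,270:330],(400,367),interpolation=2)
s=cv2.resize(cv2.imread('pics/scene0.png')[210:255,245:305],(400,218)[:1]+(218,),interpolation=2)
C=np.vstack([B,s]); A=cv2.copyMakeBorder(A,0,0,0,5,0); C=C[:585]; C=cv2.copyMakeBorder(C,0,585-C.shape[0],0,0,0)
cv2.imwrite('pics/w2c.png',np.hstack([A,C]))
E
```

```text
(no output)
```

View pics/w2c.png

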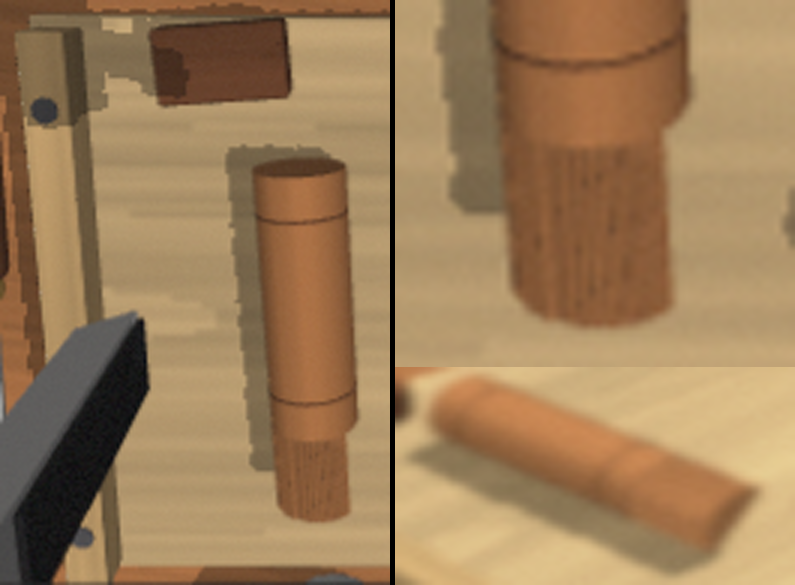

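```bash
cat > fit.py <<'E'
from h import *
from scipy.optimize import minimize
t=np.linspace(0,2*np.pi,40); tc=np.linspace(np.pi,2*np.pi,25)
def parts(m,z=.040):
    x,y,yaw,phi=m; Rr=R.from_euler('z',yaw)*R.from_euler('x',phi)
    a=[[X,.022*np.cos(u),.022*np.sin(u)] for X in(-.065,.065) for u in t]; b=[[X,.022*np.cos(u),.022*np.sin(u)] for X in(.065,.11) for u in tc]
    return [Rr.apply(q)+[x,y,z] for q in(a,b)]
S=4
def mask(c,m,shape):
    M=np.zeros((shape[0],shape[1]),np.uint8)
    for q in parts(m):
        px=np.array([proj(c,p) for p in q]); cv2.fillConvexPoly(M,cv2.convexHull(np.round(px*16).astype(np.int32)),255,shift=4)
    return cv2.GaussianBlur(M,(0,0),1.0)/255.
def seg(im,win):
    f=cv2.GaussianBlur(im,(0,0),.6).astype(float); g=f[...,1]/(f[...,0]+1); s=np.clip((.74-g)/.10+.0,0,1)*(f[...,0]>70)
    return s
def fit(views,m0,phis=None):
    # views: list (cam,img,(x0,x1,y0,y1))
    sg=[seg(im,w) for _,im,w in views]
    def cost(m):
        e=0
        for (c,im,w),s in zip(views,sg):
            M=mask(c,m,im.shape); x0,x1,y0,y1=w; d=(M-s)[y0:y1,x0:x1]; e+=(d**2).sum()/np.maximum((M[y0:y1,x0:x1]).sum(),1)
        return e
    out=[]
    for ph in (np.radians(np.arange(-180,180,30)) if phis is None else phis):
        r=minimize(lambda v:cost(np.array(m0)[:3].tolist()+[0]+0*v if 0 else [m0[0]+v[0]*.01,m0[1]+v[1]*.01,m0[2]+v[2]*.1,ph+v[3]*.3]),np.zeros(4),method='Nelder-Mead',options=dict(maxfev=160,initial_simplex=np.vstack([np.zeros(4),np.eye(4)])))
        v=r.x; out.append((round(r.fun,4),np.round([m0[0]+v[0]*.01,m0[1]+v[1]*.01,m0[2]+v[2]*.1,np.degrees(ph+v[3]*.3)],4)))
    return sorted(out,key=lambda a:a[0])
E
python3 - <<'E'
from fit import *
rd=lambda f:cv2.cvtColor(cv2.imread('pics/'+f),cv2.COLOR_BGR2RGB)
c=cam('wrist'); W=lambda x,y:(195+x/3,125+y/3)
foot=[onz(c,*W(82,30),.018),onz(c,*W(98,250),.018),onz(c,*W(120,560),.018)]; print('foot',np.round(foot,4).tolist())
tp=[onz(c,*W(17,30),.048),onz(c,*W(70,30),.048)];print('stop top',np.round(tp,4).tolist())
cor=[onz(c,459,132,.018),onz(c,443,252,.018)];print('edge',np.round(cor,4).tolist())
ax=[onz(c,(279.3+310.3)/2,181.7,.04),onz(c,(285+313.7)/2,258.3,.04)];print('axis',np.round(ax,4).tolist())
d=np.subtract(foot[2],foot[0]);yb=np.arctan2(d[1],d[0]);e=np.subtract(ax[1],ax[0]);print('yaw board',yb,np.arctan2(*(cor[1]-cor[0])[1::-1]),'rail',np.arctan2(e[1],e[0]))
V=[(c,rd('w2.png'),(258,340,165,312)),(cam('scene'),rd('scene0.png'),(244,304,203,258)),(cam('side'),rd('side0.png'),(288,336,148,172))]
for i in ([0],[1],[2],[0,1,2]):
    print(i,fit([V[k] for k in i],[.505,-.2,.12])[:3])
E
```

```text
foot [[0.3959, -0.3186, 0.018], [0.5043, -0.3057, 0.018], [0.6842, -0.2841, 0.018]]
stop top [[0.3963, -0.3382, 0.048], [0.3932, -0.3151, 0.048]]
edge [[0.3487, 0.0128, 0.018], [0.5327, 0.0348, 0.018]]
axis [[0.4449, -0.2084, 0.04], [0.5618, -0.1886, 0.04]]
yaw board 0.11922523653228796 0.11899224986295703 rail 0.1675942134319242
[0] [(np.float64(0.0775), array([   0.5078,   -0.1979,    0.1843, -125.8456])), (np.float64(0.0783), array([   0.5078,   -0.1977,    0.1804, -124.6917])), (np.float64(0.0794), array([   0.5072,   -0.1978,    0.1792, -127.9758]))]
[1] [(np.float64(0.286), array([ 5.029000e-01, -1.995000e-01,  1.121000e-01,  1.760563e+02])), (np.float64(0.2911), array([ 5.048000e-01, -1.980000e-01,  7.750000e-02, -1.773725e+02])), (np.float64(0.2949), array([ 5.012000e-01, -1.970000e-01,  1.070000e-01, -1.328094e+02]))]
[2] [(np.float64(0.1016), array([   0.5096,   -0.1985,    0.1985, -143.7216])), (np.float64(0.1022), array([   0.5086,   -0.1982,    0.1968, -144.3225])), (np.float64(0.1022), array([   0.5086,   -0.1982,    0.2006, -146.1265]))]
[0, 1, 2] [(np.float64(0.5159), array([   0.5084,   -0.1983,    0.1888, -129.1117])), (np.float64(0.5201), array([   0.508 ,   -0.1983,    0.1598, -152.5436])), (np.float64(0.5274), array([ 5.088000e-01, -1.987000e-01,  1.504000e-01, -1.516251e+02]))]
```

The rail's flat faces about -129° from up, towards +y and down. Its axis is 106 mm from the stop face, so rolling it straight there would end 91° off. It needs about 35 mm of drag toward the stop, then about 50 mm of rolling. I'll grip it across the sides first.

```bash
python3 - <<'E'
from h import *
for P in ([.510,-.198,.12],[.510,-.198,.043]): print(delta(*pose(P,.17)))
E
```

```text
(array([-82.5, -30.4, 180. ]), array([ 0.1, -0.4, -2.3]))
(array([-83. , -30.5, 257. ]), array([ 0.1, -0.4, -2.3]))
```

apply_moves(linear=[[-20, -8, 45], [-42, -15, 90], [-62, -23, 135], [-83, -30.4, 180], [-83, -30.4, 180]], twist=[[0, 0, -2.3], [0, 0, -2.3], [0, 0, -2.3], [0, 0, -2.3], [0, 0, -2.3]])

```text
time: 7.75
position: [0.5098, -0.1969, 0.1165]
tcp_rot: [-0.086, 0.996, 0.002, -0.007]
wrist_force: [0.7, 0.1, 0.3]
width: 0.0941
finger_force: 0.0
```

```bash
python3 - <<'E'
from fit import *
c,im=save('wrist','w3.png'); o=get_obs(); print(o['position'],o['tcp_rot'])
s=seg(im,0); ys,xs=np.where(s[150:330,250:400]>.5); print('rail px',xs.min()+250,xs.max()+250,ys.min()+150,ys.max()+150)
print(fit([(c,im,(245,395,60,315))],[.508,-.198,.18],np.radians([-120,-140]))[:2])
P=[.510,-.198,.043]; print(delta(*pose(P,.17)))
E
```

```text
[ 0.51024339 -0.19741035  0.11917524] [-0.08571839  0.99630566  0.00113168 -0.00510939]
rail px 287 342 150 318
[(np.float64(0.192), array([   0.5058,   -0.1993,    0.1742, -129.9234])), (np.float64(0.1924), array([   0.5058,   -0.1993,    0.173 , -128.3068]))]
(array([-0.4, -0.8, 76.2]), array([ 0.2, -0.6,  0.1]))
```

apply_moves(linear=[[0, -1, 25], [0, -1, 50], [0, -1, 70], [0, -1, 76], [0, -1, 76]], twist=[[0, 0, 0], [0, 0, 0], [0, 0, 0], [0, 0, 0], [0, 0, 0]], gripper=60, newtons=8)

```text
time: 8.43
position: [0.5104, -0.1995, 0.0454]
tcp_rot: [-0.085, 0.996, 0.0, -0.003]
wrist_force: [0.3, -0.3, 0.3]
width: 0.0601
finger_force: 0.0
```

apply_moves(linear=[[0, 0, 0], [0, 0, 0], [0, 0, 0], [0, 0, 0], [0, 0, 0]], twist=[[0, 0, 0], [0, 0, 0], [0, 0, 0], [0, 0, 0], [0, 0, 0]], gripper=38, newtons=8)

```text
time: 9.05
position: [0.5102, -0.1995, 0.0446]
tcp_rot: [-0.085, 0.996, 0.0, -0.004]
wrist_force: [-1.4, 0.7, 6.2]
width: 0.0439
finger_force: 8.0
```

```bash
cat > st.py <<'E'
from h import *
import sys
o=get_obs(); print(round(o['time'],2),o['position'].round(4),o['tcp_rot'].round(3),o['width'].round(4),o['finger_force'].round(1),o['wrist_force'].round(1))
u=np.array([np.cos(.119),np.sin(.119)]); n=np.array([-u[1],u[0]]); M=np.array([.5373,-.301]); q=o['position'][:2]-M
print('board along %.4f dist %.4f'%(q@u,q@n))
if len(sys.argv)>3:
    a,d,z=map(float,sys.argv[1:4]); yaw=float(sys.argv[4]) if len(sys.argv)>4 else .119
    g=M+a*u+d*n; print(delta(*pose([*g,z],yaw)))
E
python3 st.py -.005 .0715 .0435
```

```text
Traceback (most recent call last):
  File "st.py", line 3, in <module>
    o=get_obs(); print(round(o['time'],2),o['position'].round(4),o['tcp_rot'].round(3),o['width'].round(4),o['finger_force'].round(1),o['wrist_force'].round(1))
                                                                                       ^^^^^^^^^^^^^^^^
AttributeError: 'float' object has no attribute 'round'
```

```bash
sed -i "s/o\['width'\].round(4),o\['finger_force'\].round(1)/round(float(o['width']),4),round(float(o['finger_force']),1)/" st.py; python3 st.py -.005 .0715 .0446
```

```text
9.05 [ 0.5102 -0.1995  0.0446] [-0.085  0.996  0.    -0.004] 0.0439 8.0 [-1.4  0.7  6.2]
board along -0.0149 dist 0.1040
(array([ -8.2, -32.9,  -0.1]), array([ 0.1, -0.4,  2.9]))
```

apply_moves(linear=[[-2, -8, 0], [-4, -16, 0], [-6, -25, 0], [-8, -33, 0], [-8, -33, 0]], twist=[[0, 0, 0.7], [0, 0, 1.5], [0, 0, 2.2], [0, 0, 2.9], [0, 0, 2.9]])

```text
time: 9.68
position: [0.5239, -0.2312, 0.0445]
tcp_rot: [-0.059, 0.998, 0.0, -0.003]
wrist_force: [-1.1, -1.5, 5.9]
width: 0.0444
finger_force: 8.0
```

apply_moves(linear=[[0, 0, 0], [0, 0, 0], [0, 0, -10], [0, 0, -40], [0, 0, -80]], twist=[[0, 0, 0], [0, 0, 0], [0, 0, 0], [0, 0, 0], [0, 0, 0]], gripper=94)

```text
time: 10.3
position: [0.5237, -0.2304, 0.1246]
tcp_rot: [-0.06, 0.998, 0.001, -0.005]
wrist_force: [-0.6, -0.2, 0.4]
width: 0.0904
finger_force: 0.0
```

apply_moves(linear=[[20, 3, -30], [40, 7, -60], [60, 10, -90], [70, 15, -100], [70, 15, -100]], twist=[[0, 0, 0], [0, 0, 0], [0, 0, 0], [0, 0, 0], [0, 0, 0]])

```text
time: 10.92
position: [0.4535, -0.2239, 0.2247]
tcp_rot: [-0.06, 0.998, 0.0, -0.004]
wrist_force: [0.1, -0.3, -0.7]
width: 0.0939
finger_force: 0.0
```

```bash
cat > look.py <<'E'
from fit import *
import sys
c,im=save('wrist',sys.argv[1]+'.png'); o=get_obs(); print(round(o['time'],2),o['position'],o['tcp_rot'].round(3))
m0=[float(v) for v in sys.argv[2:5]]; y0=proj(c,[m0[0]-.075,m0[1],.04])[1]; pc=proj(c,[m0[0],m0[1],.04]); y1=proj(c,[m0[0]+.13,m0[1],.03])[1]; w=[int(pc[0]-48),int(pc[0]+48),int(y0-20),int(min(y1+8,316))]
print(w)
u=np.array([np.cos(.119),np.sin(.119)]); n=np.array([-u[1],u[0]]); M=np.array([.5373,-.301])
for e,m in fit([(c,im,w)],m0,np.radians([float(v) for v in sys.argv[5:]]))[:3]:
    q=m[:2]-M; print(e,m,'along %.4f dist %.4f relyaw %.3f'%(q@u,q@n,m[2]-.119))
E
python3 look.py w4 .521 -.229 .119 -110 -140 -160 -60 0 60 120
```

```text
10.97 [ 0.45360919 -0.22390742  0.22376913] [-0.06   0.998  0.001 -0.004]
[258, 354, 156, 316]
0.0616 [ 5.209000e-01 -2.309000e-01  1.228000e-01 -1.246088e+02] along -0.0080 dist 0.0716 relyaw 0.004
0.0621 [   0.5201   -0.2311    0.1254 -124.3605] along -0.0088 dist 0.0714 relyaw 0.006
0.0624 [ 5.202000e-01 -2.310000e-01  1.233000e-01 -1.287952e+02] along -0.0087 dist 0.0715 relyaw 0.004
```

Rail now lies parallel to the stop with its axis 71.5 mm out and the flat at about -126°, so about 49.5 mm of rolling remains. I'll roll it under control: grip lightly near the fingertips, tilt the tool about the rail axis while translating, and regrip.

```bash
cat > wp.py <<'E'
from h import *
import sys
# args: groups along,d,zaxis,theta_deg,back_mm ; each printed relative to the previous group's first pose if prefixed 'n'
u=np.array([np.cos(.119),np.sin(.119),0]); n=np.array([-u[1],u[0],0]); M=np.array([.5373,-.301,0])
def tp(a,d,z,th,back):
    Rr=R.from_rotvec(u*np.radians(th))*pose([0,0,0],.119)[1]
    return M+a*u+d*n+[0,0,z]-Rr.as_matrix()[:,2]*back/1000,Rr
o=get_obs(); p0,R0=o['position'],R.from_quat(o['tcp_rot']); print(round(o['time'],2),p0.round(4),round(float(o['width']),4),round(float(o['finger_force']),1),o['wrist_force'].round(1),'joints',o['joint_pos'].round(2))
for g in sys.argv[1:]:
    if g=='n': p0,R0=pl; print('-- new call'); continue
    pl=tp(*map(float,g.split(','))); print(g,*delta(*pl,p0,R0))
E
python3 wp.py -.008,.0715,.0415,-25,90 n -.008,.0715,.0415,-25,14 n -.008,.0677,.0415,-15,14 -.008,.0638,.0415,-5,14 -.008,.06,.0415,5,14 -.008,.0562,.0415,15,14 -.008,.0523,.0415,25,14
```

```text
10.97 [ 0.4536 -0.2239  0.2238] 0.0941 0.0 [-0.5  0.  -0.2] joints [-0.53  0.21  1.64 -0.    1.3  -2.22]
-.008,.0715,.0415,-25,90 [-66.8  22.9 100.2] [25.1 -0.5  0.1]
-- new call
-.008,.0715,.0415,-25,14 [-0. -0. 76.] [0. 0. 0.]
-- new call
-.008,.0677,.0415,-15,14 [ 0.  -5.9  1.8] [-10.  -0.   0.]
-.008,.0638,.0415,-5,14 [ -0.  -11.8   4.1] [-20.  -0.  -0.]
-.008,.06,.0415,5,14 [  0.  -17.4   6.7] [-30.  -0.  -0.]
-.008,.0562,.0415,15,14 [ -0.  -22.9   9.7] [-40.  -0.  -0.]
-.008,.0523,.0415,25,14 [  0.  -28.1  13.1] [-50.  -0.   0.]
```

apply_moves(linear=[[-15, 5, 10], [-30, 10, 30], [-45, 16, 55], [-67, 23, 80], [-67, 23, 100]], twist=[[7, 0, 0], [14, 0, 0], [21, 0, 0], [25, 0, 0], [25, 0, 0]], gripper=60)

```text
time: 11.6
position: [0.5171, -0.1914, 0.1206]
tcp_rot: [-0.061, 0.975, -0.215, 0.008]
wrist_force: [-0.9, -0.9, 0.6]
width: 0.0597
finger_force: 0.0
```

```bash
python3 wp.py -.008,.0715,.0415,-25,14
```

```text
11.6 [ 0.5171 -0.1914  0.1206] 0.0597 0.0 [-0.9 -0.9  0.6] joints [-0.24  0.37  1.75 -0.52  0.94 -1.64]
-.008,.0715,.0415,-25,14 [ 0.3 -2.7 74.5] [ 0.1 -0.5  0.5]
```

apply_moves(linear=[[0, 0, -10], [0, 0, -20], [0, 0, -30], [0, 0, -30], [0, 0, -30]], twist=[[0, 0, 10], [0, 0, 20], [0, 0, 30], [0, 0, 40], [0, 0, 50]])

```text
time: 12.22
position: [0.5153, -0.1802, 0.1494]
tcp_rot: [0.36, 0.908, -0.191, 0.099]
wrist_force: [-0.9, -0.2, -0.1]
width: 0.0604
finger_force: 0.0
```

apply_moves(linear=[[0, 0, 0], [0, 0, 0], [0, 0, 0], [0, 0, 0], [0, 0, 0]], twist=[[0, 0, 10], [0, 0, 20], [0, 0, 30], [0, 0, 40], [0, 0, 50]])

```text
time: 12.85
position: [0.5152, -0.1803, 0.1493]
tcp_rot: [0.71, 0.67, -0.132, 0.17]
wrist_force: [-0.5, -0.2, -0.1]
width: 0.0598
finger_force: 0.0
```

apply_moves(linear=[[0, 0, 0], [0, 0, 0], [0, 0, 0], [0, 0, 0], [0, 0, 0]], twist=[[0, 0, 10], [0, 0, 20], [0, 0, 30], [0, 0, 40], [0, 0, 50]])

```text
time: 13.48
position: [0.5152, -0.1803, 0.1493]
tcp_rot: [0.927, 0.307, -0.047, 0.21]
wrist_force: [-0.3, 0.0, -0.5]
width: 0.0601
finger_force: 0.0
```

apply_moves(linear=[[0, 0, 0], [0, 0, 0], [0, 0, 0], [0, 0, 0], [0, 0, 0]], twist=[[0, 0, 10], [0, 0, 20], [0, 0, 30], [0, 0, 30], [0, 0, 30]])

```text
time: 14.1
position: [0.5152, -0.1805, 0.1502]
tcp_rot: [0.975, 0.061, 0.008, 0.215]
wrist_force: [0.4, 0.1, 0.4]
width: 0.0599
finger_force: 0.0
```

```bash
sed -i "s/pose(\[0,0,0\],.119)\[1\]/pose([0,0,0],.119)[1]*R.from_euler('z',np.pi)/" wp.py; python3 wp.py -.008,.0715,.0415,-25,50 -.008,.0715,.0415,-25,14 n -.008,.0677,.0415,-15,14 -.008,.0638,.0415,-5,14 -.008,.06,.0415,5,14 -.008,.0562,.0415,15,14 -.008,.0523,.0415,25,14
```

```text
14.1 [ 0.5152 -0.1805  0.1502] 0.0599 0.0 [0.4 0.1 0.4] joints [-0.22  0.32  1.74 -0.5   1.    1.48]
-.008,.0715,.0415,-25,50 [ 0.2  0.2 70. ] [-0.1  0.5  0.5]
-.008,.0715,.0415,-25,14 [  0.5   0.3 106. ] [-0.1  0.5  0.5]
-- new call
-.008,.0677,.0415,-15,14 [-0.   5.9  1.8] [10.  0.  0.]
-.008,.0638,.0415,-5,14 [ 0.  11.8  4.1] [20.  0. -0.]
-.008,.06,.0415,5,14 [-0.  17.4  6.7] [30.  0. -0.]
-.008,.0562,.0415,15,14 [ 0.  22.9  9.7] [40.  0. -0.]
-.008,.0523,.0415,25,14 [-0.  28.1 13.1] [50.  0.  0.]
```

apply_moves(linear=[[0, 0, 30], [0, 0, 60], [0, 0, 80], [0, 0, 95], [0, 0, 106]], twist=[[0, 0.5, 0.5], [0, 0.5, 0.5], [0, 0.5, 0.5], [0, 0.5, 0.5], [0, 0.5, 0.5]], gripper=52)

```text
time: 14.72
position: [0.5199, -0.2254, 0.0544]
tcp_rot: [0.975, 0.056, 0.014, 0.215]
wrist_force: [0.3, -0.1, 0.3]
width: 0.0519
finger_force: 0.0
```

apply_moves(linear=[[0, 0, 0], [0, 0, 0], [0, 0, 0], [0, 0, 0], [0, 0, 0]], twist=[[0, 0, 0], [0, 0, 0], [0, 0, 0], [0, 0, 0], [0, 0, 0]], gripper=38, newtons=10)

```text
time: 15.35
position: [0.5198, -0.2251, 0.055]
tcp_rot: [0.975, 0.056, 0.014, 0.215]
wrist_force: [0.3, 0.7, -1.0]
width: 0.0437
finger_force: 10.0
```

```bash
python3 wp.py -.008,.0715,.0415,-25,14
```

```text
15.35 [ 0.5198 -0.2251  0.055 ] 0.0437 10.0 [ 0.3  0.7 -1. ] joints [-0.3   0.48  1.77 -0.57  0.79  1.54]
-.008,.0715,.0415,-25,14 [ 0.4 -0.3  0.8] [-0.1 -0.1 -0.3]
```

Gripped at 43.7 mm. Rolling 50° over 19.2 mm in one stroke.

apply_moves(linear=[[0, 5.9, 1.8], [0, 11.8, 4.1], [0, 17.4, 6.7], [0, 22.9, 9.7], [0, 28.1, 13.1]], twist=[[10, 0, 0], [20, 0, 0], [30, 0, 0], [40, 0, 0], [50, 0, 0]])

```text
time: 15.98
position: [0.5237, -0.2565, 0.0556]
tcp_rot: [0.974, 0.057, -0.01, -0.219]
wrist_force: [0.4, 0.9, -0.7]
width: 0.0438
finger_force: 10.0
```

```bash
python3 wp.py -.008,.0523,.0415,25,14 n -.008,.0523,.0415,25,70 -.008,.0523,.0415,0,130
```

```text
15.97 [ 0.5237 -0.2565  0.0556] 0.0438 10.0 [ 0.4  0.9 -0.7] joints [-0.65  0.71  1.38  0.32  1.37  0.68]
-.008,.0523,.0415,25,14 [0.3 0.1 1.5] [-0.3 -0.4 -0. ]
-- new call
-.008,.0523,.0415,25,70 [  0.   0. -56.] [0. 0. 0.]
-.008,.0523,.0415,0,130 [   0.   -54.9 -103.8] [-25.  -0.   0.]
```

apply_moves(linear=[[0, 0, 0], [0, 0, 0], [0, 0, -15], [0, 0, -35], [0, 0, -56]], twist=[[0, 0, 0], [0, 0, 0], [0, 0, 0], [0, 0, 0], [0, 0, 0]], gripper=51)

```text
time: 16.6
position: [0.5263, -0.2795, 0.1077]
tcp_rot: [0.975, 0.057, -0.01, -0.216]
wrist_force: [0.3, 0.2, 1.4]
width: 0.051
finger_force: 0.0
```

apply_moves(linear=[[0, 0, -10], [0, -18, -30], [0, -36, -50], [0, -55, -50], [0, -55, -50]], twist=[[-5, 0, 0], [-15, 0, 0], [-25, 0, 0], [-25, 0, 0], [-25, 0, 0]], gripper=94)

```text
time: 17.23
position: [0.5225, -0.2499, 0.1749]
tcp_rot: [0.998, 0.058, 0.002, -0.002]
wrist_force: [-0.2, 0.3, -0.5]
width: 0.0937
finger_force: 0.0
```

```bash
cat > look2.py <<'E'
from fit import *
import sys
c,im=save('wrist',sys.argv[1]+'.png'); o=get_obs(); print(round(o['time'],2),o['position'].round(4),o['tcp_rot'].round(3))
m0=[float(v) for v in sys.argv[2:5]]
px=np.array([proj(c,p) for q in parts(m0+[0]) for p in q]); w=[int(max(px[:,0].min()-16,0)),int(px[:,0].max()+16),int(max(px[:,1].min()-16,0)),int(min(px[:,1].max()+16,314))]
print(w)
u=np.array([np.cos(.119),np.sin(.119)]); n=np.array([-u[1],u[0]]); M=np.array([.5373,-.301])
for e,m in fit([(c,im,w)],m0,np.radians([float(v) for v in sys.argv[5:]]))[:3]:
    q=m[:2]-M; print(e,m,'along %.4f dist %.4f relyaw %.3f'%(q@u,q@n,m[2]-.119))
E
python3 look2.py w5 .523 -.2495 .119 -60 -80 -100 -120 30 90; python3 wp.py -.008,.0523,.0415,-25,90
```

```text
17.27 [ 0.5223 -0.2509  0.1739] [ 0.998  0.058  0.001 -0.002]
[277, 358, 58, 278]
0.055 [  0.5201  -0.2633   0.1088 -57.7464] along -0.0126 dist 0.0395 relyaw -0.010
0.0555 [  0.5202  -0.2633   0.1074 -57.8732] along -0.0125 dist 0.0395 relyaw -0.012
0.0602 [  0.5206  -0.2642   0.1094 -57.68  ] along -0.0122 dist 0.0385 relyaw -0.010
17.27 [ 0.5223 -0.2509  0.1739] 0.0941 0.0 [ 0.4 -0.2  0.1] joints [-0.51  0.41  1.5   0.01  1.24  0.94]
-.008,.0523,.0415,-25,90 [  0.7 -38.6  51. ] [-25.2  -0.1  -0.2]
```

```bash
python3 look2.py w6 .520 -.2633 .119 -40 -60 -80; python3 - <<'E'
from fit import *
c,im=save('scene','scene6.png'); m0=[.520,-.2633,.109]
px=np.array([proj(c,p) for q in parts(m0+[0]) for p in q]); w=[int(px[:,0].min()-5),int(px[:,0].max()+5),int(px[:,1].min()-5),int(px[:,1].max()+5)]
print(w); print(fit([(c,im,w)],m0,np.radians([-30,-60,-90]))[:3])
a=cv2.imread('pics/w6.png')[50:300,200:420]; A=cv2.resize(a,(528,600),interpolation=2)
cv2.imwrite('pics/w6c.png',A)
E
```

```text
17.32 [ 0.5221 -0.2514  0.1732] [ 0.998  0.057  0.001 -0.002]
[291, 372, 63, 282]
0.0581 [  0.5201  -0.2642   0.1075 -56.408 ] along -0.0127 dist 0.0386 relyaw -0.011
0.0581 [  0.52    -0.2642   0.1075 -56.5669] along -0.0128 dist 0.0386 relyaw -0.011
0.0635 [  0.5203  -0.2646   0.114  -56.431 ] along -0.0126 dist 0.0382 relyaw -0.005
[228, 289, 216, 267]
[(np.float64(0.2459), array([ 4.64100e-01, -2.61100e-01, -5.07000e-02,  7.69148e+01])), (np.float64(0.2559), array([  0.4658,  -0.2618,   0.0309, -17.9515])), (np.float64(0.2588), array([  0.4691,  -0.2613,   0.0342, -20.5951]))]
```

View pics/w6c.png

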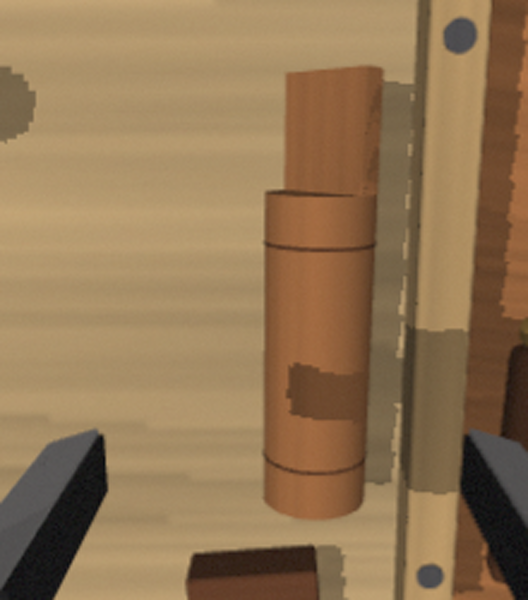

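The flat now faces up and left at about -57°, and the rail is still rolling slowly toward the stop. I'll hold and let it settle, then measure.

apply_moves(linear=[[0, 0, 0], [0, 0, 0], [0, 0, 0], [0, 0, 0], [0, 0, 0]], twist=[[0, 0, 0], [0, 0, 0], [0, 0, 0], [0, 0, 0], [0, 0, 0]])

```text
time: 18.0
position: [0.5224, -0.2511, 0.1742]
tcp_rot: [0.998, 0.058, 0.002, -0.001]
wrist_force: [-0.4, -0.2, 0.6]
width: 0.0941
finger_force: 0.0
```

```bash
python3 look2.py w7 .521 -.273 .115 -40 -20 0; python3 look2.py w8 .521 -.273 .115 -40 -10
```

```text
18.05 [ 0.5224 -0.2511  0.1741] [ 0.998  0.058  0.002 -0.001]
[301, 382, 63, 282]
0.0581 [  0.5204  -0.2678   0.11   -49.8284] along -0.0128 dist 0.0350 relyaw -0.009
0.0744 [  0.5208  -0.2687   0.1113 -29.9448] along -0.0125 dist 0.0340 relyaw -0.008
0.0894 [ 0.5213 -0.2687  0.1113  4.5935] along -0.0121 dist 0.0340 relyaw -0.008
18.1 [ 0.5224 -0.2511  0.1742] [ 0.998  0.058  0.002 -0.001]
[301, 382, 63, 282]
0.0586 [  0.5203  -0.2678   0.1089 -50.074 ] along -0.0129 dist 0.0350 relyaw -0.010
0.0955 [ 0.5208 -0.2686  0.0953  1.7401] along -0.0125 dist 0.0341 relyaw -0.024
```

```bash
python3 wp.py -.013,.035,.0415,25,85 n -.013,.035,.0415,25,15 n -.013,.062,.0415,25,15 n -.013,.062,.0415,25,80 -.013,.062,.0415,0,130
```

```text
18.1 [ 0.5224 -0.2511  0.1742] 0.0942 0.0 [-0.7 -0.2 -0.1] joints [-0.51  0.41  1.5   0.    1.24  0.94]
-.013,.035,.0415,25,85 [-4.1 52.3 55.6] [24.9 -0.3 -0.2]
-- new call
-.013,.035,.0415,25,15 [-0. -0. 70.] [0. 0. 0.]
-- new call
-.013,.062,.0415,25,15 [  0.  -24.5  11.4] [0. 0. 0.]
-- new call
-.013,.062,.0415,25,80 [  0.   0. -65.] [0. 0. 0.]
-.013,.062,.0415,0,130 [   0.   -54.9 -102.8] [-25.  -0.   0.]
```

apply_moves(linear=[[-1, 17, 10], [-2, 34, 25], [-4, 52, 40], [-4, 52, 56], [-4, 52, 56]], twist=[[8, 0, 0], [16, 0, 0], [25, 0, 0], [25, 0, 0], [25, 0, 0]], gripper=52)

```text
time: 18.73
position: [0.5242, -0.3026, 0.1168]
tcp_rot: [0.974, 0.056, -0.012, -0.217]
wrist_force: [0.3, 0.2, 0.5]
width: 0.0524
finger_force: 0.0
```

apply_moves(linear=[[0, 0, 25], [0, 0, 45], [0, 0, 60], [0, 0, 70], [0, 0, 70]], twist=[[0, 0, 0], [0, 0, 0], [0, 0, 0], [0, 0, 0], [0, 0, 0]])

```text
time: 19.35
position: [0.5249, -0.2735, 0.0624]
tcp_rot: [0.975, 0.058, -0.006, -0.214]
wrist_force: [1.9, 17.7, 28.4]
width: 0.0428
finger_force: 13.6
```

apply_moves(linear=[[0, 0, 0], [0, 0, 0], [0, 0, 0], [0, 0, 0], [0, 0, 0]], twist=[[0, 0, 0], [0, 0, 0], [0, 0, 0], [0, 0, 0], [0, 0, 0]], gripper=38, newtons=10)

```text
time: 19.98
position: [0.524, -0.2712, 0.0599]
tcp_rot: [0.974, 0.058, -0.008, -0.217]
wrist_force: [3.5, 13.8, 28.8]
width: 0.0439
finger_force: 13.7
```

```bash
python3 wp.py -.013,.035,.0415,25,15
```

```text
19.98 [ 0.524  -0.2712  0.0599] 0.0439 13.7 [ 3.5 13.8 28.8] joints [-0.67  0.72  1.35  0.32  1.39  0.67]
-.013,.035,.0415,25,15 [-3.4  4.3  3.2] [-0.1 -0.5  0.2]
```

apply_moves(linear=[[0, -4, -2], [0, -10, 1], [0, -16, 4], [0, -24.5, 8.5], [0, -24.5, 8.5]], twist=[[0, 0, 0], [0, 0, 0], [0, 0, 0], [0, 0, 0], [0, 0, 0]])

```text
time: 20.6
position: [0.5195, -0.2479, 0.0596]
tcp_rot: [0.975, 0.057, -0.009, -0.215]
wrist_force: [1.9, -1.9, 12.2]
width: 0.0429
finger_force: 10.5
```

```bash
python3 wp.py -.013,.062,.0415,25,15; python3 look2.py w9 .524 -.241 .115 -50 -20 -80
```

```text
20.6 [ 0.5195 -0.2479  0.0596] 0.0429 10.5 [ 1.9 -1.9 12.2] joints [-0.65  0.69  1.41  0.32  1.36  0.69]
-.013,.062,.0415,25,15 [-1.7  1.1  4.4] [ 0.1 -0.4  0. ]
20.65 [ 0.5195 -0.2479  0.0596] [ 0.975  0.057 -0.009 -0.215]
[269, 381, 23, 314]
0.0576 [  0.5153  -0.2382   0.1113 -63.6287] along -0.0144 dist 0.0650 relyaw -0.008
0.0578 [  0.5152  -0.2383   0.111  -62.684 ] along -0.0145 dist 0.0649 relyaw -0.008
0.0605 [  0.5146  -0.2388   0.1177 -63.7052] along -0.0152 dist 0.0645 relyaw -0.001
```

apply_moves(linear=[[0, 0, 0], [0, 0, 0], [0, 0, -4], [0, 0, -10], [0, 0, -20]], twist=[[0, 0, 0], [0, 0, 0], [0, 0, 0], [0, 0, 0], [0, 0, 0]], gripper=56)

```text
time: 21.28
position: [0.5192, -0.2567, 0.0759]
tcp_rot: [0.974, 0.057, -0.011, -0.217]
wrist_force: [-0.6, -0.1, 0.8]
width: 0.0562
finger_force: 0.0
```

apply_moves(linear=[[0, 0, -15], [0, 0, -35], [0, -8, -50], [0, -25, -60], [0, -40, -70]], twist=[[0, 0, 0], [0, 0, 0], [-5, 0, 0], [-15, 0, 0], [-25, 0, 0]], gripper=80)

```text
time: 21.9
position: [0.5185, -0.2505, 0.1578]
tcp_rot: [0.998, 0.057, 0.003, 0.002]
wrist_force: [0.5, 0.0, 0.1]
width: 0.0798
finger_force: 0.0
```

```bash
python3 look2.py w10 .515 -.2382 .115 -50 -20 -80;python3 look2.py w11 .515 -.2382 .115 -50 -80
```

```text
21.95 [ 0.5194 -0.2484  0.1602] [0.998 0.059 0.005 0.007]
[260, 344, 60, 289]
0.0609 [  0.5158  -0.2401   0.1227 -63.5589] along -0.0141 dist 0.0630 relyaw 0.004
0.062 [  0.5155  -0.2395   0.1144 -63.1791] along -0.0143 dist 0.0637 relyaw -0.005
0.0622 [  0.5154  -0.2395   0.1142 -63.7619] along -0.0144 dist 0.0637 relyaw -0.005
22.0 [ 0.5192 -0.2484  0.1593] [0.998 0.059 0.004 0.002]
[262, 345, 62, 289]
0.0625 [  0.5154  -0.2397   0.1171 -63.046 ] along -0.0145 dist 0.0635 relyaw -0.002
0.0627 [  0.5154  -0.2396   0.1133 -63.7859] along -0.0145 dist 0.0636 relyaw -0.006
```

```bash
python3 wp.py -.014,.0635,.0415,-29,80 n -.014,.0635,.0415,-29,14 n -.014,.0588,.0415,-19,14 -.014,.0547,.0415,-9,14 -.014,.051,.0415,1,14 -.014,.0472,.0415,11,14 -.014,.0435,.0415,21,14 n -.014,.041,.0415,30,14 -.014,.041,.0415,33,14
```

```text
22.0 [ 0.5192 -0.2484  0.1593] 0.0803 0.0 [ 0.7  0.1 -0.6] joints [-0.51  0.41  1.53  0.    1.19  0.94]
-.014,.0635,.0415,-29,80 [ -2.7 -48.1  47.5] [-28.7  -0.4  -0.2]
-- new call
-.014,.0635,.0415,-29,14 [-0. -0. 66.] [0. 0. 0.]
-- new call
-.014,.0588,.0415,-19,14 [-0.   6.5  2.5] [10.  0.  0.]
-.014,.0547,.0415,-9,14 [-0.  12.5  5.1] [20.  0.  0.]
-.014,.051,.0415,1,14 [-0.  17.9  7.9] [30.  0. -0.]
-.014,.0472,.0415,11,14 [-0.  23.3 11.2] [40.  0. -0.]
-.014,.0435,.0415,21,14 [-0.  28.2 14.7] [50.  0. -0.]
-- new call
-.014,.041,.0415,30,14 [ 0.   4.5 -0.7] [ 9.  0. -0.]
-.014,.041,.0415,33,14 [ 0.   5.2 -0.6] [12.  0.  0.]
```

apply_moves(linear=[[0, -16, 0], [-1, -32, 12], [-2, -48, 24], [-3, -48, 40], [-3, -48, 47]], twist=[[-10, 0, 0], [-20, 0, 0], [-28.7, 0, 0], [-28.7, 0, 0], [-28.7, 0, 0]], gripper=50.5)

```text
time: 22.62
position: [0.5098, -0.2032, 0.1082]
tcp_rot: [0.968, 0.055, 0.015, 0.246]
wrist_force: [0.3, 0.4, 0.4]
width: 0.0508
finger_force: 0.0
```

apply_moves(linear=[[0, 0, 25], [0, 0, 42], [0, 0, 55], [0, 0, 62], [0, 0, 66]], twist=[[0, 0, 0], [0, 0, 0], [0, 0, 0], [0, 0, 0], [0, 0, 0]])

```text
time: 23.25
position: [0.5139, -0.2342, 0.0509]
tcp_rot: [0.967, 0.055, 0.016, 0.247]
wrist_force: [-0.7, 0.8, 0.1]
width: 0.0508
finger_force: 0.0
```

apply_moves(linear=[[0, 0, 0], [0, 0, 0], [0, 0, 0], [0, 0, 0], [0, 0, 0]], twist=[[0, 0, 0], [0, 0, 0], [0, 0, 0], [0, 0, 0], [0, 0, 0]], gripper=38, newtons=12)

```text
time: 23.88
position: [0.5139, -0.2338, 0.0512]
tcp_rot: [0.967, 0.055, 0.016, 0.247]
wrist_force: [-0.2, 2.8, 4.2]
width: 0.0438
finger_force: 12.0
```

```bash
python3 wp.py -.014,.0635,.0415,-29,14;python3 look2.py w12 .515 -.2382 .115 -60 -80
```

```text
23.88 [ 0.5139 -0.2338  0.0512] 0.0438 12.0 [-0.2  2.8  4.2] joints [-0.3   0.49  1.8  -0.68  0.76  1.64]
-.014,.0635,.0415,-29,14 [ 1.2  0.5 -2.6] [-0.4 -0.1 -0.3]
23.93 [ 0.5139 -0.2338  0.0512] [0.967 0.055 0.016 0.247]
[254, 369, 29, 314]
0.0546 [  0.5157  -0.2402   0.1157 -62.4914] along -0.0142 dist 0.0629 relyaw -0.003
0.0547 [  0.5158  -0.2404   0.1172 -61.9615] along -0.0142 dist 0.0627 relyaw -0.002
```

apply_moves(linear=[[0, 0, 0], [0, 0, -3], [0, 0, -3], [0, 0, -3], [0, 0, -3]], twist=[[0, 0, 0], [0, 0, 0], [0, 0, 0], [0, 0, 0], [0, 0, 0]], gripper=46.5)

```text
time: 24.55
position: [0.5135, -0.2325, 0.0535]
tcp_rot: [0.967, 0.055, 0.016, 0.247]
wrist_force: [0.4, 0.6, -1.0]
width: 0.0465
finger_force: 0.0
```

apply_moves(linear=[[0, 0, 0], [0, 0, 0], [0, 0, 0], [0, 0, 0], [0, 0, 0]], twist=[[0, 0, 0], [0, 0, 0], [0, 0, 0], [0, 0, 0], [0, 0, 0]], gripper=38, newtons=12)

```text
time: 25.18
position: [0.5138, -0.2328, 0.0539]
tcp_rot: [0.967, 0.055, 0.016, 0.247]
wrist_force: [-0.5, -3.5, 4.5]
width: 0.0439
finger_force: 12.0
```

```bash
python3 wp.py -.014,.0635,.0405,-29,15;python3 look2.py w13 .515 -.2382 .115 -60 -80
python3 wp.py -.014,.063,.0405,-29,15.5 n -.014,.0591,.0405,-19,15.5 -.014,.0553,.0405,-9,15.5 -.014,.0515,.0405,1,15.5 -.014,.0477,.0405,11,15.5 -.014,.0438,.0405,21,15.5 n -.014,.041,.0405,30,15.5 -.014,.040,.0405,33,15.5
```

```text
25.18 [ 0.5138 -0.2328  0.0539] 0.0439 12.0 [-0.5 -3.5  4.5] joints [-0.29  0.48  1.8  -0.68  0.77  1.64]
-.014,.0635,.0405,-29,15 [ 1.2 -0.4  0.2] [-0.3 -0.1 -0.3]
25.23 [ 0.5138 -0.2327  0.0539] [0.967 0.055 0.016 0.247]
[254, 368, 30, 314]
0.0552 [  0.516   -0.2408   0.1216 -62.5556] along -0.0140 dist 0.0623 relyaw 0.003
0.0556 [  0.5161  -0.2406   0.1153 -59.8138] along -0.0139 dist 0.0625 relyaw -0.004
25.23 [ 0.5138 -0.2327  0.0539] 0.0437 12.0 [-0.6 -4.2  5.3] joints [-0.29  0.48  1.8  -0.68  0.77  1.64]
-.014,.063,.0405,-29,15.5 [ 1.2  0.1 -0.1] [-0.3 -0.1 -0.3]
-- new call
-.014,.0591,.0405,-19,15.5 [0.  6.1 2.1] [10.  0.  0.]
-.014,.0553,.0405,-9,15.5 [ 0.  12.   4.7] [20.  0.  0.]
-.014,.0515,.0405,1,15.5 [ 0.  17.8  7.7] [30.  0. -0.]
-.014,.0477,.0405,11,15.5 [ 0.  23.3 11. ] [40.  0. -0.]
-.014,.0438,.0405,21,15.5 [ 0.  28.7 14.8] [50.  0. -0.]
-- new call
-.014,.041,.0405,30,15.5 [-0.   5.  -0.8] [ 9.  0. -0.]
-.014,.040,.0405,33,15.5 [-0.   6.8 -1. ] [12.  0.  0.]
```

apply_moves(linear=[[0, 6.1, 2.1], [0, 12, 4.7], [0, 17.8, 7.7], [0, 23.3, 11], [0, 28.7, 14.8]], twist=[[10, 0, 0], [20, 0, 0], [30, 0, 0], [40, 0, 0], [50, 0, 0]])

```text
time: 25.85
position: [0.5175, -0.2645, 0.0545]
tcp_rot: [0.98, 0.057, -0.008, -0.188]
wrist_force: [-0.0, 0.8, -0.8]
width: 0.0438
finger_force: 12.0
```

apply_moves(linear=[[0, 4, -0.5], [0, 6.8, -1], [0, 6.8, -1], [0, 6.8, -1], [0, 6.8, -1]], twist=[[7, 0, 0], [12, 0, 0], [12, 0, 0], [12, 0, 0], [12, 0, 0]])

```text
time: 26.48
position: [0.5181, -0.2695, 0.056]
tcp_rot: [0.956, 0.057, -0.015, -0.289]
wrist_force: [-12.6, 13.8, 35.5]
width: 0.0431
finger_force: 45.2
```

```bash
python3 wp.py -.014,.040,.0405,33,15.5 n -.014,.022,.0405,33,15.5;python3 look2.py w14 .517 -.263 .115 0 -20 -40
```

```text
26.48 [ 0.5181 -0.2695  0.056 ] 0.0431 45.2 [-12.6  13.8  35.5] joints [-0.71  0.79  1.3   0.39  1.52  0.63]
-.014,.040,.0405,33,15.5 [1.3 3.  1. ] [-0.6 -0.3  0. ]
-- new call
-.014,.022,.0405,33,15.5 [-0.  15.1 -9.8] [0. 0. 0.]
26.52 [ 0.5182 -0.2695  0.056 ] [ 0.956  0.057 -0.015 -0.289]
[270, 384, 32, 314]
0.0435 [ 0.5193 -0.2575  0.1055  7.6308] along -0.0127 dist 0.0453 relyaw -0.013
0.0435 [ 0.5191 -0.2575  0.1049  7.7601] along -0.0129 dist 0.0454 relyaw -0.014
0.0438 [ 0.5191 -0.2575  0.1061  5.9898] along -0.0129 dist 0.0454 relyaw -0.013
```

```bash
python3 wp.py -.014,.040,.0405,33,15.5 n -.014,.043,.041,26.5,16.5 n -.014,.034,.041,26.5,16.5 -.014,.027,.041,26.5,16.5  -.014,.0215,.041,26.5,16.5
```

```text
26.52 [ 0.5182 -0.2695  0.056 ] 0.0433 45.1 [-13.2  13.1  35.2] joints [-0.71  0.79  1.3   0.39  1.52  0.63]
-.014,.040,.0405,33,15.5 [1.2 3.1 1. ] [-0.6 -0.3  0. ]
-- new call
-.014,.043,.041,26.5,16.5 [-0.  -4.7  0.3] [-6.5 -0.   0. ]
-- new call
-.014,.034,.041,26.5,16.5 [-0.   8.1 -4. ] [0. 0. 0.]
-.014,.027,.041,26.5,16.5 [ 0.  14.3 -7.1] [0. 0. 0.]
-.014,.0215,.041,26.5,16.5 [ 0.  19.2 -9.6] [0. 0. 0.]
```

apply_moves(linear=[[0, -2, -0.5], [0, -4.7, -0.5], [0, -4.7, -0.5], [0, -4.7, -0.5], [0, -4.7, -0.5]], twist=[[-3, 0, 0], [-6.5, 0, 0], [-6.5, 0, 0], [-6.5, 0, 0], [-6.5, 0, 0]])

```text
time: 27.15
position: [0.5175, -0.2677, 0.0553]
tcp_rot: [0.971, 0.056, -0.012, -0.233]
wrist_force: [0.3, 0.2, -1.5]
width: 0.0435
finger_force: 12.0
```

```bash
python3 wp.py -.014,.043,.041,26.5,16.5;python3 look2.py w15 .519 -.2575 .115 0 -20 20
```

```text
27.15 [ 0.5175 -0.2677  0.0553] 0.0435 12.0 [ 0.3  0.2 -1.5] joints [-0.68  0.73  1.36  0.33  1.41  0.66]
-.014,.043,.041,26.5,16.5 [ 1.7 -0.5 -0.3] [-0.5 -0.3 -0.1]
27.2 [ 0.5174 -0.2678  0.0553] [ 0.971  0.056 -0.012 -0.233]
[261, 373, 27, 314]
0.0452 [ 0.5185 -0.2588  0.1044  0.328 ] along -0.0137 dist 0.0441 relyaw -0.015
0.0453 [ 0.5185 -0.2587  0.1046  0.0281] along -0.0136 dist 0.0442 relyaw -0.014
0.0454 [ 0.5184 -0.2587  0.1043  0.3234] along -0.0137 dist 0.0442 relyaw -0.015
```

The flat is now straight up (about 0°) with the rail still gripped, 22 mm from the stop. I'll slide it in without turning.

apply_moves(linear=[[0, 4, -2], [0, 8, -4], [0, 12, -6], [0, 16, -8], [0, 16, -8]], twist=[[0, 0, 0], [0, 0, 0], [0, 0, 0], [0, 0, 0], [0, 0, 0]])

```text
time: 27.82
position: [0.5178, -0.2716, 0.0557]
tcp_rot: [0.967, 0.06, -0.018, -0.247]
wrist_force: [-18.8, 90.8, 25.4]
width: 0.0429
finger_force: 105.5
```

```bash
python3 wp.py -.014,.0265,.041,26.5,16.5;python3 look2.py w16 .520 -.275 .105 0 -20 20
```

```text
27.82 [ 0.5178 -0.2716  0.0557] 0.0429 105.5 [-18.8  90.8  25.4] joints [-0.69  0.75  1.33  0.34  1.45  0.65]
-.014,.0265,.041,26.5,16.5 [ 1.8 10.9 -6.1] [-2.2  0.5  0.1]
27.88 [ 0.5178 -0.2716  0.0557] [ 0.967  0.06  -0.018 -0.247]
[284, 404, 26, 314]
0.04 [ 0.5185 -0.2609  0.1075 -0.3597] along -0.0139 dist 0.0420 relyaw -0.011
0.04 [ 0.5185 -0.261   0.1083 -0.0116] along -0.0139 dist 0.0419 relyaw -0.011
0.045 [ 0.5182 -0.2612  0.1124 23.5592] along -0.0142 dist 0.0418 relyaw -0.007
```

The front finger, which is low at this tilt, is jamming between the rail and the stop. I'll back off, release, and regrip with the opposite tilt, so the front finger sits above the stop.

apply_moves(linear=[[0, -8, 4], [0, -16, 7.5], [0, -20, 9.5], [0, -25, 12], [0, -25, 12]], twist=[[0, 0, 0], [0, 0, 0], [0, 0, 0], [0, 0, 0], [0, 0, 0]])

```text
time: 28.5
position: [0.5164, -0.2579, 0.0563]
tcp_rot: [0.971, 0.056, -0.012, -0.232]
wrist_force: [-0.9, -0.2, -1.9]
width: 0.0437
finger_force: 12.0
```

```bash
python3 wp.py -.014,.054,.041,26.5,16.5;python3 look2.py w17 .519 -.250 .105 0 -20 20; python3 - <<'E'
from h import *
c=cam('wrist')
for n in ('mallet','offcut'): print(n,find(c,'wrist',n)[:2])
E
```

```text
28.5 [ 0.5164 -0.2579  0.0563] 0.0437 12.0 [-0.9 -0.2 -1.9] joints [-0.67  0.72  1.38  0.33  1.4   0.67]
-.014,.054,.041,26.5,16.5 [ 1.6 -1.   1.1] [-0.4 -0.3 -0.1]
28.55 [ 0.5165 -0.2581  0.0563] [ 0.971  0.056 -0.012 -0.232]
[266, 380, 25, 314]
0.0428 [ 0.5177 -0.2486  0.1044  1.1212] along -0.0132 dist 0.0544 relyaw -0.015
0.0429 [ 0.5176 -0.2487  0.1052  0.6675] along -0.0134 dist 0.0543 relyaw -0.014
0.0649 [ 0.5174 -0.2486  0.091  38.0474] along -0.0135 dist 0.0544 relyaw -0.028
mallet [(0.68, array([ 0.609, -0.04 ,  0.063]))]
offcut [(0.65, array([ 0.416, -0.255,  0.044]))]
```

apply_moves(linear=[[0, 0, 0], [0, 0, 0], [0, 0, -4], [0, 0, -10], [0, 0, -20]], twist=[[0, 0, 0], [0, 0, 0], [0, 0, 0], [0, 0, 0], [0, 0, 0]], gripper=53)

```text
time: 29.28
position: [0.5175, -0.267, 0.0746]
tcp_rot: [0.971, 0.056, -0.012, -0.232]
wrist_force: [0.6, -0.1, -0.3]
width: 0.0526
finger_force: 0.0
```

apply_moves(linear=[[0, 0, -15], [0, 0, -35], [0, -8, -50], [0, -25, -60], [0, -40, -70]], twist=[[0, 0, 0], [0, 0, 0], [-6, 0, 0], [-16, 0, 0], [-26, 0, 0]])

```text
time: 29.9
position: [0.517, -0.2634, 0.1567]
tcp_rot: [0.998, 0.057, 0.003, -0.005]
wrist_force: [-0.3, -0.6, -0.5]
width: 0.0527
finger_force: 0.0
```

```bash
python3 look2.py w18 .517 -.2486 .105 0 -20 20;python3 look2.py w19 .517 -.2486 .105 0 20
```

```text
29.95 [ 0.5179 -0.2613  0.1592] [0.998 0.059 0.004 0.   ]
[260, 345, 54, 286]
0.0561 [  0.5166  -0.2455   0.1184 -13.9691] along -0.0140 dist 0.0576 relyaw -0.001
0.0645 [ 0.5168 -0.2455  0.0958 30.3492] along -0.0138 dist 0.0575 relyaw -0.023
0.0673 [ 0.5168 -0.2452  0.0993 18.185 ] along -0.0137 dist 0.0578 relyaw -0.020
30.0 [ 0.5177 -0.2613  0.1583] [ 0.998  0.059  0.004 -0.004]
[262, 346, 56, 286]
0.0631 [ 0.5169 -0.2455  0.0944 30.9324] along -0.0137 dist 0.0575 relyaw -0.025
0.0677 [ 0.5171 -0.2453  0.1185  6.9092] along -0.0134 dist 0.0577 relyaw -0.001
```

```bash
python3 look2.py w20 .517 -.2455 .117 -20 -10 10; python3 wp.py -.0138,.0575,.041,-31,80 n -.0138,.0575,.041,-31,16
```

```text
30.05 [ 0.5174 -0.2619  0.157 ] [ 0.998  0.059  0.003 -0.007]
[258, 342, 56, 286]
0.0518 [  0.5165  -0.2455   0.1241 -24.9072] along -0.0141 dist 0.0576 relyaw 0.005
0.0586 [  0.5163  -0.2455   0.1159 -19.6761] along -0.0143 dist 0.0576 relyaw -0.003
0.0633 [ 0.5165 -0.2452  0.089  30.0546] along -0.0140 dist 0.0579 relyaw -0.030
30.05 [ 0.5174 -0.2619  0.157 ] 0.0532 0.0 [-0.4 -0.2 -0.8] joints [-0.54  0.43  1.51  0.02  1.21  0.91]
-.0138,.0575,.041,-31,80 [  1.  -56.9  48.2] [-31.8  -0.3  -0.2]
-- new call
-.0138,.0575,.041,-31,16 [-0.  0. 64.] [0. 0. 0.]
```

```bash
cat > prof.py <<'E'
from fit import *
import sys
def prof(name,fn,m0,phis,y1max=314):
    c,im=save(name,fn); s=seg(im,0)
    px=np.array([proj(c,p) for q in parts(list(m0)+[0]) for p in q]); x0,x1,y0,y1=int(px[:,0].min()-14),int(px[:,0].max()+14),int(max(px[:,1].min()-14,0)),int(min(px[:,1].max()+14,y1max))
    def cost(m):
        M=mask(c,m,im.shape); return ((M-s)[y0:y1,x0:x1]**2).sum()
    out=[]
    for ph in phis:
        r=minimize(lambda v:cost([m0[0]+v[0]*.01,m0[1]+v[1]*.01,m0[2]+v[2]*.1,np.radians(ph)]),np.zeros(3),method='Nelder-Mead',options=dict(maxfev=90,initial_simplex=np.vstack([np.zeros(3),.5*np.eye(3)])))
        out.append((ph,round(r.fun,1),np.round([m0[0]+r.x[0]*.01,m0[1]+r.x[1]*.01,m0[2]+r.x[2]*.1],4).tolist()))
    return out
if __name__=='__main__':
    m0=[float(v) for v in sys.argv[2:5]]
    for r in prof('wrist',sys.argv[1]+'.png',m0,[float(v) for v in sys.argv[5:]]): print(*r)
E
python3 prof.py w21 .5165 -.2455 .12 -40 -32 -24 -16 -8 0 8 16 24
```

```text
-40.0 634.4 [0.5166, -0.245, 0.1308]
-32.0 532.4 [0.5164, -0.2453, 0.1252]
-24.0 488.5 [0.5165, -0.2454, 0.124]
-16.0 574.4 [0.5163, -0.2449, 0.1109]
-8.0 631.8 [0.5166, -0.245, 0.1125]
0.0 670.6 [0.5167, -0.2453, 0.1063]
8.0 680.3 [0.5167, -0.2452, 0.106]
16.0 650.3 [0.5166, -0.2453, 0.1043]
24.0 620.7 [0.5167, -0.2454, 0.1015]
```

```bash
python3 - <<'E'
from fit import *
a=cv2.imread('pics/w21.png'); c=cam('wrist')
def ov(phi):
    b=cv2.resize(a[40:180,240:390],(600,560)[:0] or (450,420),interpolation=2)
    for q in parts([.5165,-.2454,.121,np.radians(phi)])[1:]:
        px=(np.array([proj(c,p) for p in q])-[240,40]+.5)*3-.5
        for arc in (px[:25],px[25:]): cv2.polylines(b,[np.round(arc[[0,-1]]*16).astype(np.int32)],False,(255,0,0),1,cv2.LINE_AA,4)
        for i in (0,24): cv2.line(b,*[tuple(np.round(px[i+k]).astype(int)) for k in(0,25)],(255,0,0),1)
    return b[:,60:320]
raw=cv2.resize(a[40:180,240:390],(450,420),interpolation=2)[:,60:320]
cv2.imwrite('pics/w21c.png',np.hstack([raw,ov(-24),ov(-8)]))
E
```

```text
(no output)
```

View pics/w21c.png

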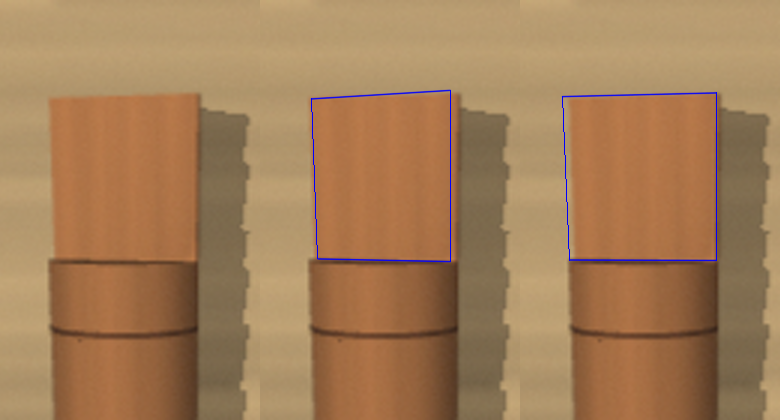

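The flat's edge slope and width put the angle at about -15°, between the two overlays. I'll regrip at θ≈-32°, turn it about 12° in hand, then slide to the stop.

apply_moves(linear=[[0, -19, 0], [0, -38, 12], [1, -57, 24], [1, -57.5, 40], [1, -57.5, 47]], twist=[[-10, 0, 0], [-20, 0, 0], [-30, 0, 0], [-32.5, 0, 0], [-32.5, 0, 0]], gripper=50)

```text
time: 30.72
position: [0.5107, -0.2051, 0.1069]
tcp_rot: [0.961, 0.055, 0.016, 0.271]
wrist_force: [0.1, -0.6, 0.4]
width: 0.0498
finger_force: 0.0
```

```bash
python3 wp.py -.0138,.0575,.0405,-32,16
```

```text
30.73 [ 0.5107 -0.2051  0.1069] 0.0498 0.0 [ 0.1 -0.6  0.4] joints [-0.22  0.38  1.81 -0.69  0.88  1.67]
-.0138,.0575,.0405,-32,16 [ 1.4  0.  62. ] [-0.5  0.1 -0.2]
```

apply_moves(linear=[[1, 0, 22], [1, 0, 40], [1, 0, 52], [1, 0, 59], [1, 0, 61]], twist=[[0, 0, 0], [0, 0, 0], [0, 0, 0], [0, 0, 0], [0, 0, 0]])

```text
time: 31.35
position: [0.516, -0.2368, 0.0565]
tcp_rot: [0.961, 0.055, 0.017, 0.272]
wrist_force: [-0.3, -1.8, 0.1]
width: 0.05
finger_force: 0.0
```

apply_moves(linear=[[0, 0, 0], [0, 0, 0], [0, 0, 0], [0, 0, 0], [0, 0, 0]], twist=[[0, 0, 0], [0, 0, 0], [0, 0, 0], [0, 0, 0], [0, 0, 0]], gripper=38, newtons=12)

```text
time: 31.98
position: [0.5162, -0.2364, 0.0568]
tcp_rot: [0.961, 0.055, 0.018, 0.272]
wrist_force: [-0.8, 2.8, 3.9]
width: 0.0434
finger_force: 12.1
```

```bash
python3 wp.py -.0138,.0575,.0405,-32,16 n -.0138,.051,.0405,-20,16.5 -.0138,.038,.0405,-20,16.5 -.0138,.024,.0405,-20,16.5; python3 prof.py w22 .5165 -.2455 .12 -32 -24 -16 -8 0 8
```

```text
31.98 [ 0.5162 -0.2364  0.0568] 0.0434 12.1 [-0.8  2.8  3.9] joints [-0.28  0.49  1.8  -0.76  0.78  1.71]
-.0138,.0575,.0405,-32,16 [-0.5 -0.9  2.7] [-0.4 -0.1 -0.3]
-- new call
-.0138,.051,.0405,-20,16.5 [-0.   8.9  3.3] [12.  0. -0.]
-.0138,.038,.0405,-20,16.5 [-0.  20.  10.2] [12.  0. -0.]
-.0138,.024,.0405,-20,16.5 [-0.  31.8 17.6] [12.  0. -0.]
-32.0 1470.3 [0.5165, -0.2477, 0.1238]
-24.0 1381.5 [0.5167, -0.2475, 0.1183]
-16.0 1235.5 [0.5169, -0.2476, 0.1188]
-8.0 1064.0 [0.5169, -0.2475, 0.1147]
0.0 1069.9 [0.5168, -0.2477, 0.1094]
8.0 1246.5 [0.5166, -0.2477, 0.1098]
```

```bash
python3 wp.py -.0138,.0555,.040,-32,19.5 n -.0138,.051,.040,-26,19 -.0138,.043,.040,-26,19 -.0138,.035,.040,-26,19 -.0138,.029,.040,-26,19 -.0138,.024,.040,-26,19
```

```text
32.02 [ 0.5162 -0.2364  0.0569] 0.0433 12.1 [0.1 2.5 5.1] joints [-0.28  0.49  1.8  -0.76  0.78  1.71]
-.0138,.0555,.040,-32,19.5 [-0.5  0.5  0.7] [-0.4 -0.1 -0.3]
-- new call
-.0138,.051,.040,-26,19 [-0.   5.8  3. ] [ 6. -0. -0.]
-.0138,.043,.040,-26,19 [-0.  12.6  7.2] [ 6. -0. -0.]
-.0138,.035,.040,-26,19 [-0.  19.4 11.5] [ 6. -0. -0.]
-.0138,.029,.040,-26,19 [-0.  24.5 14.6] [ 6. -0. -0.]
-.0138,.024,.040,-26,19 [-0.  28.7 17.3] [ 6. -0. -0.]
```

apply_moves(linear=[[0, 5.8, 3], [0, 12.6, 7.2], [0, 19.4, 11.5], [0, 24.5, 14.6], [0, 24.5, 14.6]], twist=[[6, 0, 0], [6, 0, 0], [6, 0, 0], [6, 0, 0], [6, 0, 0]])

```text
time: 32.65
position: [0.5196, -0.2655, 0.0573]
tcp_rot: [0.973, 0.056, 0.015, 0.223]
wrist_force: [1.1, -1.8, 5.0]
width: 0.0434
finger_force: 12.0
```

```bash
python3 wp.py -.0138,.029,.040,-26,19 n -.0138,.0235,.040,-26,19; python3 prof.py w23 .520 -.273 .115 -24 -16 -8 0 8 16
```

```text
32.65 [ 0.5196 -0.2655  0.0573] 0.0434 12.0 [ 1.1 -1.8  5. ] joints [-0.37  0.5   1.74 -0.59  0.77  1.49]
-.0138,.029,.040,-26,19 [-0.4 -0.   0.2] [-0.2 -0.1 -0.3]
-- new call
-.0138,.0235,.040,-26,19 [0.  4.9 2.4] [0. 0. 0.]
-24.0 1414.8 [0.5198, -0.2744, 0.1152]
-16.0 1324.1 [0.52, -0.2745, 0.1137]
-8.0 1168.5 [0.5201, -0.2745, 0.116]
0.0 1017.4 [0.5202, -0.2745, 0.1112]
8.0 1084.0 [0.5198, -0.2745, 0.1047]
16.0 1292.0 [0.5199, -0.2746, 0.1051]
```

apply_moves(linear=[[0, 2.5, 1.2], [0, 4.5, 2.2], [0, 6, 3], [0, 6, 3], [0, 6, 3]], twist=[[0, 0, 0], [0, 0, 0], [0, 0, 0], [0, 0, 0], [0, 0, 0]])

```text
time: 33.33
position: [0.5204, -0.2715, 0.0573]
tcp_rot: [0.973, 0.056, 0.015, 0.223]
wrist_force: [0.1, 3.4, 8.8]
width: 0.0438
finger_force: 12.0
```

```bash
python3 wp.py -.0138,.022,.040,-26,19; python3 prof.py w24 .521 -.28 .115 -16 -8 0 8 16
```

```text
33.33 [ 0.5204 -0.2715  0.0573] 0.0438 12.0 [0.1 3.4 8.8] joints [-0.38  0.5   1.73 -0.58  0.76  1.48]
-.0138,.022,.040,-26,19 [-0.6  0.8  0.6] [-0.2 -0.1 -0.3]
-16.0 1321.3 [0.5209, -0.2804, 0.1158]
-8.0 1156.9 [0.521, -0.2805, 0.1144]
0.0 1014.0 [0.5209, -0.2805, 0.1119]
8.0 1084.6 [0.5207, -0.2806, 0.1056]
16.0 1281.4 [0.5206, -0.2806, 0.1039]
```

apply_moves(linear=[[0, 0, 0], [0, 0, 0], [0, 0, 0], [0, 0, -3], [0, 0, -8]], twist=[[0, 0, 0], [0, 0, 0], [0, 0, 0], [0, 0, 0], [0, 0, 0]], gripper=51)

```text
time: 34.0
position: [0.5196, -0.268, 0.0642]
tcp_rot: [0.974, 0.056, 0.014, 0.221]
wrist_force: [-0.5, -0.9, -0.0]
width: 0.051
finger_force: 0.0
```

apply_moves(linear=[[0, 0, -8], [0, 0, -20], [0, 0, -35], [0, 0, -50], [0, 0, -65]], twist=[[0, 0, 0], [0, 0, 0], [0, 0, 0], [0, 0, 0], [0, 0, 0]])

```text
time: 34.62
position: [0.5163, -0.2397, 0.1239]
tcp_rot: [0.973, 0.056, 0.015, 0.221]
wrist_force: [-0.2, 0.6, -0.9]
width: 0.051
finger_force: 0.0
```

apply_moves(linear=[[0, 8, -10], [0, 16, -20], [0, 25, -30], [0, 25, -50], [0, 25, -50]], twist=[[8, 0, 0], [16, 0, 0], [26, 0, 0], [26, 0, 0], [26, 0, 0]])

```text
time: 35.25
position: [0.5165, -0.2406, 0.18]
tcp_rot: [0.998, 0.058, 0.002, -0.002]
wrist_force: [-0.3, -0.2, -0.7]
width: 0.0508
finger_force: 0.0
```

```bash
python3 wp.py -.0138,.022,.040,0,130; python3 prof.py w25 .521 -.28 .115 -24 -16 -8 0 8 16 24; python3 - <<'E'
from h import *
a=cv2.imread('pics/w25.png'); save('scene','scene25.png'); save('side','side25.png')
d=cv2.imread('pics/side25.png')
A=cv2.resize(a[40:320,200:440],(514,600),interpolation=2); B=cv2.resize(d[120:330,250:380],None,fx=2.2,fy=2.2,interpolation=2)
B=cv2.copyMakeBorder(B,0,600-B.shape[0],0,0,0); cv2.imwrite('pics/fin.png',np.hstack([A,B])[:,:800])
E
```

```text
35.25 [ 0.5165 -0.2406  0.18  ] 0.0508 0.0 [-0.3 -0.2 -0.7] joints [-0.5   0.38  1.52  0.01  1.24  0.95]
-.0138,.022,.040,0,130 [-0.2 40.5  9.9] [-0.2 -0.3 -0.2]
-24.0 969.6 [0.5208, -0.2799, 0.1148]
-16.0 976.6 [0.5208, -0.2798, 0.1127]
-8.0 992.9 [0.5206, -0.2798, 0.1119]
0.0 976.9 [0.5214, -0.2799, 0.1137]
8.0 965.6 [0.521, -0.2798, 0.1054]
16.0 960.0 [0.5208, -0.28, 0.1]
24.0 988.6 [0.521, -0.28, 0.0924]
```

View pics/fin.png

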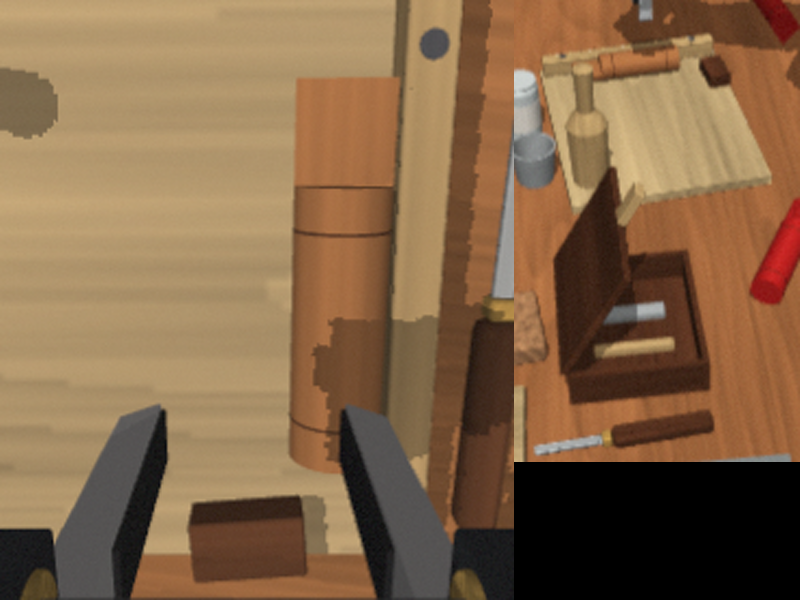

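The rail lies snug along the stop and the flat looks level. I'll check its angle numerically from the slope of the flat's end edge and its side edges.

```bash
python3 - <<'E'
from fit import *
im=cv2.cvtColor(cv2.imread('pics/w25.png'),cv2.COLOR_BGR2RGB); c=cam('wrist'); s=seg(im,0)
# top edge of the cut end per column (half crossing)
xs=np.arange(343,383); ye=[]
for x in xs:
    col=s[60:100,x]; i=np.argmax(col>.5); ye.append(60+i-(col[i]-.5)/max(col[i]-col[i-1],1e-6))
k=np.polyfit(xs,ye,1); print('slope',k[0],'rms',np.std(ye-np.polyval(k,xs)))
rows=range(85,120,5); L=[];Rr=[]
for y in rows:
    r=s[y,325:400]; j=np.where(r>.5)[0]; L.append(325+j[0]);Rr.append(325+j[-1])
print('L',L,'R',Rr)
for ph in range(-20,25,5):
    q=parts([.521,-.2799,.113,np.radians(ph)])[1]; px=np.array([proj(c,p) for p in q]); a,b=px[25],px[49]; h=px[:25]; e=px[25:]
    print(ph,'slope %.4f'%((b[1]-a[1])/(b[0]-a[0])),'end x %.1f %.1f'%tuple(sorted((a[0],b[0]))),'hull x %.1f %.1f'%(e[:,0].min(),e[:,0].max()))
E
```

```text
slope -0.012364147456235196 rms 0.0793549190937446
L [np.int64(339), np.int64(339), np.int64(339), np.int64(339), np.int64(339), np.int64(338), np.int64(338)] R [np.int64(385), np.int64(385), np.int64(385), np.int64(384), np.int64(384), np.int64(383), np.int64(383)]
-20 slope -0.0354 end x 340.0 388.0 hull x 340.0 388.2
-15 slope -0.0263 end x 339.5 388.2 hull x 339.5 388.2
-10 slope -0.0173 end x 339.2 388.2 hull x 339.2 388.2
-5 slope -0.0084 end x 339.1 388.1 hull x 339.1 388.1
0 slope 0.0005 end x 339.1 387.7 hull x 339.1 387.7
5 slope 0.0097 end x 339.3 387.2 hull x 339.0 387.2
10 slope 0.0192 end x 339.7 386.4 hull x 339.1 386.4
15 slope 0.0293 end x 340.3 385.6 hull x 339.1 385.6
20 slope 0.0401 end x 341.1 384.5 hull x 339.0 384.5
```

```bash
python3 -c "
from bench import *
print(hand_in())"
```

```text
the job is handed in; nothing more can be done
None
```

I handed the job in at about 35 s of the 61 s allowed, but the hand-in returned no verdict. By my own measurements, the lid stands at about 60° and the rail lies along the stop with a gap of about 1 mm. Its flat faces up to within roughly 10° (limit 14°), and the mallet, offcut and other things look unmoved.

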